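# Clamp lock barrels in the engraving fixture with the ratchet

### The job

The engraving fixture is closed and empty. Flip the ratchet's direction pawl and swing the handle back and forth until the jaw is wide open, lay every lock barrel from the shallow black storage tray lengthwise into the V rests, one to a bay, then flip the pawl back and ratchet the jaw fully closed so that its pads grip the barrels. Turn the ratchet only through its handle, never force the jaw or the pinned wheel itself, and do not disturb the things standing around.

Things in the scene. Friction and masses are not known exactly. Their poses are not given: they have to be found in the camera images.
- fixture: Grey steel fixture, bolted down, 285 x 275 mm. Origin on the bench under the middle of the V rests; x runs along the bays from the end stop to the jaw (away from the robot), y left across the bays. End stop: wall at x = -66 mm, 72 mm high. Each bay: two 90-degree V rests 12 mm thick at x = -26 and +26, mouth 56 wide, rims 62 high; gap between for fingers. Gear housing from x = 90 on, 95 high.
- bay1 (a point): Left bay (fixture y = +90 mm): point on the axis of a barrel lying in the V rests, midway between the rests, 62 mm above the bench. Axes as the fixture's; a barrel lies along x. The closing jaw pushes barrels against the stop, so a middle ends 6 mm on the stop's side (-x) of this point. With the jaw open a middle may be laid from -4 to +12 mm in x; +4 is best.
- bay2 (a point): Middle bay (y = 0), as bay1.
- bay3 (a point): Right bay (y = -90 mm), as bay1.
- jaw (a joint): Opening of the clamp jaw in m: 0 fully closed (start), 0.031 wide open. The beam spans all bays and slides along the fixture's x, away from the stop as it opens. Its three rubber pads are sprung: fully closed on a barrel each is pushed back 5 mm and presses with about 7 N. 12 mm per radian of the pinned wheel; it stays where left (some 25 N would shove it).
- jaw_mid (a point): Middle of the jaw beam's face towards the stop, 62 mm above the bench; the pads stand 10 mm proud of it.
- handle (a joint): Ratchet handle angle in rad, -0.75 to 0.75; at 0 it points along the fixture's +y; positive is anticlockwise from above. It stays where left. Needs 1 to 4 N at the post when idle, 4 to 10 N when driving. Swing it at no more than about 1 rad/s (0.11 m/s at the post), or the pawl may be thrown over.
- handle_axis (a point): Point on the upright axis of handle and wheel, 180 mm above the bench, 131 mm along the fixture's x from its origin.
- post (a point): Upright round black grip post on the handle's outer end, 24 mm in diameter, from 130 to 205 mm above the bench, 115 mm from the handle's axis; this point is on its centre line 180 mm above the bench.
- pawl (a joint): Lean of the direction pawl in rad, -0.8 to 0.8: a rocker on the handle, 34 mm from its axis, rocking sideways about a line along the handle, 138 mm above the bench; falls by its weight to either side. Positive: leans anticlockwise (to fixture -x at handle 0), anticlockwise swings open the jaw; negative: clockwise ones close it. Idle swings click it over pins 0.45 rad apart (size 0.3 to 0.8).
- pawl_knob (a point): Centre of the black ball (28 mm in diameter) on the pawl's stalk, 48 mm from the rocking line; it moves about 34 mm to either side of the handle. Its centre is 172 mm above the bench when leaning, 186 upright. A sideways push of under 1 N takes it over the centre; then it falls by itself.
- barrel1_mid (a point): Aluminium lock barrel, 120 mm long: a round tube body 40 mm in diameter and 94 mm long with a 13 mm thick hexagonal head (46 mm across flats, 53 mm across corners) at each end, 0.2 to 0.4 kg. This point is its centre; x is its long axis (either way round). Lies in the shallow tray at the start, its centre then 27 mm above the bench. May be absent.
- barrel2_mid (a point): Aluminium lock barrel, 120 mm long: a round tube body 40 mm in diameter and 94 mm long with a 13 mm thick hexagonal head (46 mm across flats, 53 mm across corners) at each end, 0.2 to 0.4 kg. This point is its centre; x is its long axis (either way round). Lies in the shallow tray at the start, its centre then 27 mm above the bench. May be absent.
- barrel3_mid (a point): Aluminium lock barrel, 120 mm long: a round tube body 40 mm in diameter and 94 mm long with a 13 mm thick hexagonal head (46 mm across flats, 53 mm across corners) at each end, 0.2 to 0.4 kg. This point is its centre; x is its long axis (either way round). Lies in the shallow tray at the start, its centre then 27 mm above the bench. May be absent.
- mat: Shallow black storage tray, fixed, 306 x 186 mm, floor 4 mm thick. Rim and two cross ribs stand only 12 mm above the bench and part it along x into three 94 mm compartments, one for each barrel (keep fingertips above 12 mm when taking a barrel; its axis is 27 mm up). Origin under its centre.
- oil: White plastic bottle, 56 mm in diameter, 150 mm high; origin under its centre. Leave alone.
- tray: Open grey plastic tray, 130 x 100 x 45 mm; origin under its centre. Leave alone.
- carton: Small cardboard box, 90 x 70 x 60 mm; origin under its centre. Leave alone.
Mind the look-alikes: they are no part of the job. What is shaped like the part that bears barrel2_mid but pink is not meant. What is shaped like the part that bears barrel3_mid but turquoise is not meant.

How it is judged:
By the outcome, as a careful person would: the job done as asked, in the order asked, and still so for the second after the job is handed in, with the robot touching nothing.
Of barrel1, barrel2, barrel3 only 2 to 3 are there at a start; the rules pass over those that are not, and their reading is None.
At some moment in a run one of barrel1, barrel2, barrel3 may be knocked a few centimetres aside while the robot is not near it.
Once in a run the grip may slacken for a moment while it holds something.
It also fails if it takes over 210 s, if anything falls off the work surface, if the arm or the gripper's body presses on something with over 40 N, if the wrist force passes 120 N, or if a joint passes its speed limit or range.

### The arm

A 6-joint arm with a two-finger parallel gripper is mounted at the origin on the work surface. World frame = base frame: x ahead of the robot, y to its left, z up, the work surface at z = 0. Lengths are in m, angles in rad, forces in N, time in s.
With the tool pointing down it reaches from about 0.325 to 0.9 m from the base axis. Payload 3.5 kg.
Tool frame: the origin (TCP) lies on the centre line of the jaws, within the pads' length; the fingertips stand 25 mm ahead of it and the grasp point (between the pads) lies 6 mm ahead of it (r.tip_extent is the distance from the TCP to the fingertips, in m); z points along the fingers, y is the line along which they close (so a half turn about z gives the same grasp; the last joint's range is limited). The gripper opens to 85 mm and grips with 20 to 120 N. Pads are 22 mm wide; open, the fingers measure 114 mm over their backs; the gripper's body (76 mm by 85 mm) begins 54 mm behind the grasp point. The pads swing forward as they close: fully open they stand 13 mm farther back than shut.
Start: joints at [-1.27, 0.276, -0.026, 1.268, 0, 1.467], TCP at [0.246, -0.575, 0.231] pointing down, gripper open.
Joint ranges: [-3.12, 3.12], [-0.85, 1.88], [-1.08, 1.24], [-1.95, 2.15], [-1.57, 1.53], [-3.14, 3.14]. Speed limits (rad/s): [2.57, 2.57, 3.14, 3.14, 3.14, 3.14].

### API

Orientations are given as [roll, pitch, yaw] about the fixed x, y, z axes, in that order (R = Rz(yaw) Ry(pitch) Rx(roll)).
In Python, from bench import readout, viewer, finish_job, r gives the robot as it stands. The module is installed in compiled form; this text tells all that it offers.
- The arm moves only by the tool arm_command, never from a script. Its argument "deltas" is a list of rows, each a list of 4 numbers: the shift along the tool's x, y, z normalised to -1 to 1, where 1 is 0.5 m, then the turn about the tool's z normalised to -1 to 1, where 1 is 30 degrees. A call has 1 to 20 rows; each row is the pose to reach, as a shift and turn from the pose commanded when the call began, along the tool's axes at that moment; what a row does not reach only later rows make up. A row lasts 1/10 s, in which the tool goes at most 50 mm and 8.59 degrees, less where a joint would pass 70% of its speed; a pose out of reach is approached as far as the arm can. A call with a number of a shift or a turn outside -1 to 1 is refused whole. A call with a gripper value outside its range is refused whole. "fingers" is the closure, from -1 (fully open) to 1 (shut), so that 0 is half open, set as the call begins (left out, the last holds). The fingers move at their own pace and stop on an object; "grip_force" is the grip in N (left out, the last holds). Time passes only in rows, so rows that repeat a pose let the fingers close. It gives the time, the measured TCP pose, the force, the opening and the grip force at its end, in the units of the state.
- readout.state(): the state, without advancing time (a new reading comes with each control period).
- viewer.capture(name): name is "scene" or "side" or "wrist"; returns a dict with "pixels" (400x640x3 uint8, red, green, blue), "camera_matrix" (3x3 intrinsics, pixels), "D" ([k1, k2, p1, p2, k3] as OpenCV has them; the pictures are not rectified), "R" (3x3) and "t" (3): a world point X has camera coordinates R X + t; the wrist camera has in their place "mount" (4x4, takes a point from camera to tool coordinates, whose origin is the TCP and whose axes are the flange's). Camera axes: x right, y down, z forward; pixel columns grow to the right and rows downward; lengths in m; the calibration is good to about 2 mm. A picture is of the moment at which its call begins: read the wrist's pose just before it. There is no depth.
- finish_job(): hands the job in; it is judged then, once.
The state is a dict: "time": time; "q": joint angles; "dq": joint speeds; "joint_torque": joint torques, N m; "tool_pos": TCP position; "orientation": TCP orientation; "force": force on the tool from outside, world axes, zero at the start; "ft_torque": the same for the moment, N m; "width": finger opening in m; "grasp_force": force on a finger pad.
Only numpy, scipy, OpenCV 4.12 (cv2) and the standard library are available. Lean on these libraries where they do the work, as an engineer would, in place of code of your own. Each camera call takes 0.05 s, during which the arm holds its last target. There are 200 camera calls.

## Working session

There is one attempt and no reset: what is moved stays moved. The work goes in short steps, Python scripts to look and compute and a tool call to move; the robot and the scene stay as the last step left them, time stands still between calls to the robot, and variables do not carry over. Pictures are saved under pics/ and viewed, at most 14 in all, crops included, and the job is handed in when it is done.

Besides the shell and the picture viewer there is one more tool, called by a JSON object that holds its "api" and its "payload", one argument or row to a line. arm_command: Moves the arm, as the interface text tells. Scaled input: -1 to 1 covers 0.5 m each way for a shift and 30 degrees each way for a turn. Its arguments: {"type":"object","properties":{"deltas":{"type":"array","items":{"type":"array","items":{"type":"number","minimum":-1,"maximum":1}}},"fingers":{"type":"number"},"grip_force":{"type":"number"}},"required":["deltas"]}

```bash
mkdir -p pics
cat > h.py <<'E'
import numpy as np, cv2, pickle
from bench import readout, viewer, r
from scipy.spatial.transform import Rotation as Ro
def cap(name, tag):
    s=readout.state(); c=viewer.capture(name); c=dict(c)
    if 'mount' in c:
        M=np.array(c['mount']); T=np.eye(4); T[:3,:3]=Ro.from_euler('xyz',s['orientation']).as_matrix(); T[:3,3]=s['tool_pos']
        W=np.linalg.inv(T@M); c['R'],c['t']=W[:3,:3],W[:3,3]
    cv2.imwrite(f'pics/{tag}.png',c['pixels'][:,:,::-1]); pickle.dump(c,open(f'pics/{tag}.pkl','wb')); return c
def load(tag): return pickle.load(open(f'pics/{tag}.pkl','rb'))
def proj(c,X):
    X=np.atleast_2d(np.array(X,float)); rv=cv2.Rodrigues(np.array(c['R'],float))[0]
    return cv2.projectPoints(X,rv,np.array(c['t'],float),np.array(c['camera_matrix'],float),np.array(c['D'],float))[0][:,0]
def back(c,uv,z):
    n=cv2.undistortPoints(np.array(uv,float).reshape(-1,1,2),np.array(c['camera_matrix'],float),np.array(c['D'],float))[:,0]
    R=np.array(c['R']);t=np.array(c['t']).ravel(); o=-R.T@t
    d=np.c_[n,np.ones(len(n))]@R
    z=np.broadcast_to(z,len(n))
    return o+d*((z-o[2])/d[:,2])[:,None]
def crop(tag,x0,y0,x1,y1,f):
    im=cv2.imread(f'pics/{tag}.png')[y0:y1,x0:x1]; cv2.imwrite(f'pics/{tag}_c{x0}_{y0}.png',cv2.resize(im,None,fx=f,fy=f,interpolation=cv2.INTER_CUBIC))
def st():
    s=readout.state(); print('t',round(s['time'],2),'pos',np.round(s['tool_pos'],4),'rpy',np.round(s['orientation'],3),'F',np.round(s['force'],1),'w',round(s['width'],4),'g',np.round(s['grasp_force'],1),'q',np.round(s['q'],2)); return s
def move(target,yaw=None):
    """deltas (scaled) from the present pose to a world target"""
    s=readout.state(); R=Ro.from_euler('xyz',s['orientation']).as_matrix()
    d=R.T@(np.array(target)-s['tool_pos']); return np.round(d/0.5,4)
E
python3 -c "
from h import *
st()
for n in ['scene','side','wrist']:
    c=cap(n,n+'0'); print(n,np.round(c['R'],3).tolist(),np.round(c['t'],3).tolist(),np.round(c['camera_matrix'],1).tolist())
a=np.vstack([cv2.imread('pics/scene0.png'),]);"
```

```text
t 0.0 pos [ 0.2453 -0.574   0.2296] rpy [-3.139 -0.     0.404] F [-0.5 -0.  -0.2] w 0.0855 g 0.0 q [-1.27  0.28 -0.03  1.27  0.    1.47]
scene [[-0.59, 0.808, -0.004], [0.507, 0.366, -0.781], [-0.629, -0.463, -0.625]] [0.318, -0.13, 1.482] [[399.3, 0.0, 324.4], [0.0, 399.3, 197.2], [0.0, 0.0, 1.0]]
side [[-0.744, -0.668, 0.021], [-0.46, 0.489, -0.741], [0.485, -0.561, -0.671]] [0.338, 0.33, 1.047] [[419.9, 0.0, 314.6], [0.0, 419.9, 206.1], [0.0, 0.0, 1.0]]
wrist [[0.392, -0.92, -0.002], [-0.87, -0.372, 0.325], [-0.3, -0.126, -0.946]] [-0.623, -0.042, 0.382] [[354.9, 0.0, 325.5], [0.0, 354.9, 203.8], [0.0, 0.0, 1.0]]
```

View pics/scene0.png

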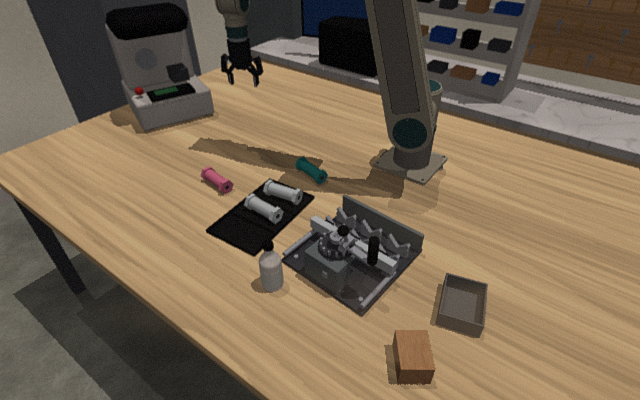

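View pics/side0.png

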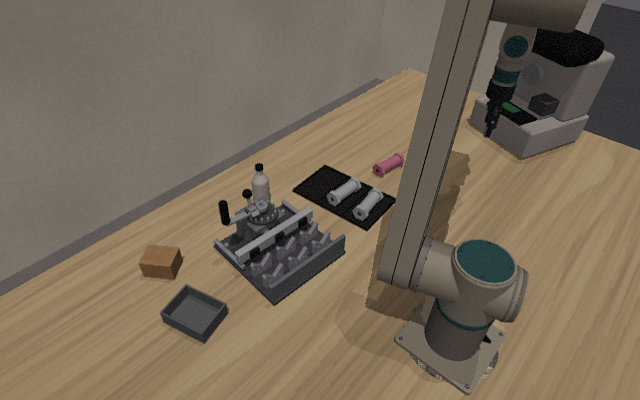

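The scene view shows two grey barrels in the black tray, at (264,208) and (283,192). The third compartment is empty. The look-alikes are pink at (217,180) and turquoise at (311,170), both outside the tray, so I choose the two grey ones. In the side view they are at (344,191) and (368,204). The post is near scene (373,250) and the knob near (343,231).

```bash
python3 -c "
from h import *
crop('scene0',200,170,430,310,3.4)
crop('side0',200,155,410,310,3.7)"
```

```text
(no output)
```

View pics/scene0_c200_170.png

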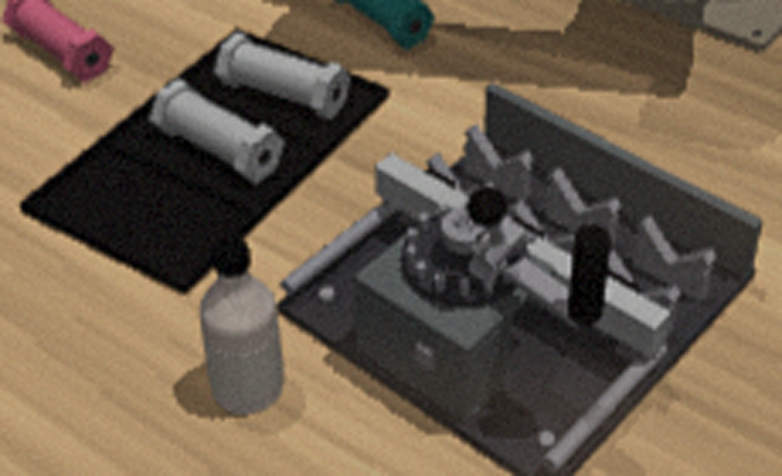

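View pics/side0_c200_155.png

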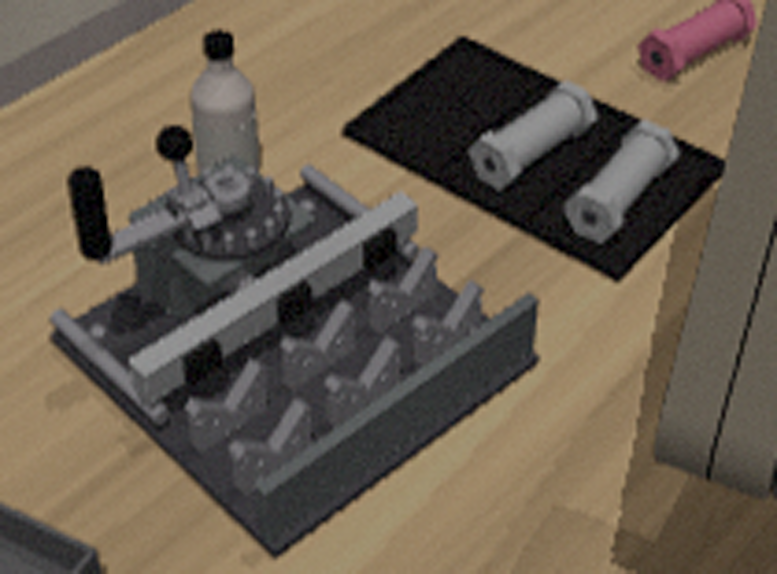

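```bash
cat > m1.py <<'E'
from h import *
from scipy.optimize import least_squares
sc,sd=load('scene0'),load('side0')
S=lambda u:np.array(u)/3.4+[200,170]
D=lambda u:np.array(u)/3.7+[200,155]
# fixture: (cam, uv, local xyz)
P=[(sd,D([52,338]),(None,.1375,.0)),(sd,D([277,553]),('n',.1375,0)),(sd,D([537,360]),('n',-.1375,0)),
   (sc,S([283,305]),(None,-.1375,0)),(sc,S([752,282]),('n',.1375,0)),(sc,[357,306],(None,.1375,0))]
def loc(p):
    a,y,z=p
    return y,z
def res(v):
    x,y,th,xn=v; o=[]
    c,s=np.cos(th),np.sin(th)
    for cam,uv,p in P:
        lx= xn if p[0]=='n' else xn+.285
        X=[x+c*lx-s*p[1],y+s*lx+c*p[1],p[2]]
        o+=list(proj(cam,X)[0]-uv)
    # rims: bay1 near rest (side) left rim tip & right tip, bay3
    for cam,uv,l in [(sd,D([233,458]),(-.026,.118,.062)),(sd,D([303,405]),(-.026,.062,.062)),(sd,D([478,287]),(-.026,-.118,.062)),(sd,D([433,252]),(.026,-.118,.062)),(sd,D([260,363]),(.026,.062,.062)),
       (sc,S([472,130]),(-.026,-.118,.062)),(sc,S([712,256]),(-.026,.118,.062))]:
        X=[x+c*l[0]-s*l[1],y+s*l[0]+c*l[1],l[2]]
        o+=list(proj(cam,X)[0]-uv)
    return np.array(o)
p0=back(sd,D([[340,350]]),.06)[0]
best=min((least_squares(res,[p0[0],p0[1],a,-.074],loss='soft_l1') for a in (-.5,0,.5)),key=lambda q:q.cost)
print('fix',np.round(best.x,4),best.cost,np.round(res(best.x).reshape(-1,2),1).tolist())
for n,a,b in [('A',(490,162),(265,157)),('B',(592,217),(336,92))]:
    print(n,'face',back(sd,[D(a)],.027)[0],back(sc,[S(b)],.027)[0])
for n,a,b in [('A',(577,105),(168,105)),('B',(660,147),(232,55))]:
    print(n,'far',back(sd,[D(a)],.027)[0],back(sc,[S(b)],.027)[0])
print('post',back(sd,[D((90,212))],.168)[0],back(sc,[S((589,274))],.168)[0])
print('knob',back(sd,[D((174,143))],.172)[0],back(sc,[S((487,206))],.172)[0])
print('mat corners sd',back(sd,D([[345,130],[463,38],[725,165],[617,278]]),.012))
print('oil',back(sd,[D((218,42))],.15)[0],'pink',back(sd,[D((700,35))],.027)[0],'turq',back(sc,[[311,170]],.027)[0])
print('carton top',back(sd,[[161,258]],.06)[0],'tray',back(sd,[[195,312]],.03)[0])
E
python3 m1.py
```

```text
fix [ 0.4599  0.0876 -0.0976 -0.0803] 25.848234873605815 [[-0.2, -0.7], [-1.9, 1.3], [0.7, 1.4], [-2.6, 0.3], [0.3, -1.1], [2.4, 10.7], [1.9, -3.9], [-0.5, -0.5], [0.1, -0.2], [0.2, -0.1], [-0.8, -0.0], [1.3, -2.5], [-1.5, -2.0]]
A face [ 0.53663182 -0.17946241  0.027     ] [ 0.53826068 -0.17494405  0.027     ]
B face [ 0.42606287 -0.18472211  0.027     ] [ 0.42926386 -0.1820721   0.027     ]
A far [ 0.5295654  -0.29737832  0.027     ] [ 0.53604219 -0.29679213  0.027     ]
B far [ 0.4374654  -0.30137134  0.027     ] [ 0.44373414 -0.30082637  0.027     ]
post [0.61340088 0.19012533 0.168     ] [0.61486187 0.19223442 0.168     ]
knob [0.62362614 0.10038414 0.172     ] [0.60389241 0.10306433 0.172     ]
mat corners sd [[ 0.67435772 -0.13521274  0.012     ]
 [ 0.68818779 -0.31868138  0.012     ]
 [ 0.3882199  -0.33723914  0.012     ]
 [ 0.37372206 -0.15302174  0.012     ]]
oil [ 0.71658197 -0.02765515  0.15      ] pink [ 0.5082776  -0.46883307  0.027     ] turq [ 0.28634074 -0.24306942  0.027     ]
carton top [0.69585631 0.35928093 0.06      ] tray [0.50742036 0.39137747 0.03      ]
```

```bash
cat >> h.py <<'E'
def dl(target,yaw=None):
    s=readout.state(); d=move(target); y=s['orientation'][2]
    tn=0 if yaw is None else -((yaw-y+np.pi)%(2*np.pi)-np.pi)/np.radians(30)
    print('from',np.round(s['tool_pos'],4),'yaw',round(y,4),'deltas',d,'turn',round(tn,4))
E
python3 -c "
from h import *
c=load('wrist0'); print(np.round(c['mount'],3).tolist(), r.tip_extent)
dl([.45,-.24,.38],.404+.52); dl([.45,-.24,.38],1.54)"
```

```text
[[-0.001, -0.946, -0.325, 0.084], [1.0, -0.0, -0.0, -0.001], [0.0, -0.325, 0.946, -0.143], [0.0, 0.0, 0.0, 1.0]] 0.025
from [ 0.2454 -0.5741  0.2299] yaw 0.4038 deltas [ 0.639  -0.4543 -0.2993] turn -0.9935
from [ 0.2454 -0.5741  0.2299] yaw 0.4038 deltas [ 0.639  -0.4543 -0.2993] turn -2.1699
```

{"api": "arm_command", "payload": {
  "deltas": [
    [0,0,-0.1,-0.1],
    [0,0,-0.2,-0.2],
    [0.06,-0.04,-0.3,-0.3],
    [0.14,-0.1,-0.3,-0.5],
    [0.22,-0.16,-0.3,-0.7],
    [0.3,-0.21,-0.3,-0.9],
    [0.38,-0.27,-0.3,-1],
    [0.46,-0.33,-0.3,-1],
    [0.54,-0.39,-0.3,-1],
    [0.6,-0.43,-0.3,-1],
    [0.64,-0.454,-0.3,-1],
    [0.64,-0.454,-0.3,-1],
    [0.64,-0.454,-0.3,-1]
  ]
}}

```text
time: 1.45
tool_pos: [0.4505, -0.24, 0.3805]
orientation: [-3.141, 0.001, 0.929]
force: [0.0, 0.4, -0.4]
width: 0.0853
grasp_force: 0.0
```

```bash
python3 -c "
from h import *
st(); cap('wrist','w1'); dl([.59,.08,.36],1.4476);dl([.59,.08,.36],1.47)"
```

```text
t 1.45 pos [ 0.4505 -0.24    0.3805] rpy [-3.141e+00  1.000e-03  9.290e-01] F [ 0.   0.4 -0.4] w 0.0853 g 0.0 q [-0.62  0.03 -0.01  1.54 -0.    1.6 ]
from [ 0.4503 -0.2406  0.3806] yaw 0.9273 deltas [ 0.6807 -0.1612  0.0408] turn -0.9937
from [ 0.4503 -0.2406  0.3806] yaw 0.9273 deltas [ 0.6807 -0.1612  0.0408] turn -1.0365
```

View pics/w1.png

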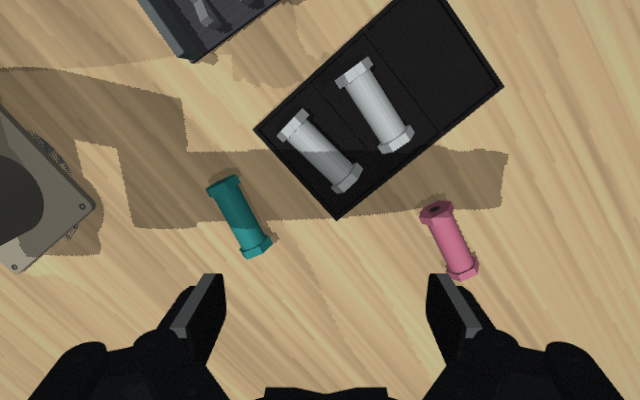

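The wrist view shows the two grey barrels in the tray: B from (293,124) to (346,178) and A from (354,70) to (397,140). The turquoise one (240,217) and the pink one (450,240) lie outside the tray. Next I move above the ratchet.

{"api": "arm_command", "payload": {
  "deltas": [
    [0.05,-0.01,0,-0.1],
    [0.14,-0.03,0,-0.3],
    [0.23,-0.05,0,-0.5],
    [0.32,-0.07,0,-0.7],
    [0.41,-0.1,0,-0.9],
    [0.5,-0.12,0.01,-1],
    [0.59,-0.14,0.03,-1],
    [0.65,-0.155,0.04,-1],
    [0.68,-0.16,0.04,-1],
    [0.68,-0.16,0.04,-1],
    [0.68,-0.16,0.04,-1]
  ],
  "fingers": 0.9
}}

```text
time: 2.6
tool_pos: [0.5907, 0.0782, 0.361]
orientation: [-3.142, 0.001, 1.45]
force: [-0.0, -0.4, -0.1]
width: 0.0042
grasp_force: 0.0
```

```bash
python3 -c "
from h import *
st(); cap('wrist','w2')
c=load('w1')
for n,a,b in [('B',(293,124),(346,178)),('A',(354,70),(397,140))]:
    p=back(c,[a,b],.032); print(n,p.mean(0),np.degrees(np.arctan2(*(p[0]-p[1])[[1,0]])),np.linalg.norm(p[0]-p[1]))"
```

```text
t 2.6 pos [0.5907 0.0782 0.361 ] rpy [-3.142e+00  1.000e-03  1.450e+00] F [-0.  -0.4 -0.1] w 0.0042 g 0.0 q [ 0.02  0.19  0.13  1.51 -0.    1.72]
B [ 0.43845328 -0.24117521  0.032     ] 97.27177832238365 0.10580550957099365
A [ 0.53599448 -0.23689991  0.032     ] 87.3214195746194 0.1100299065710584
```

View pics/w2.png

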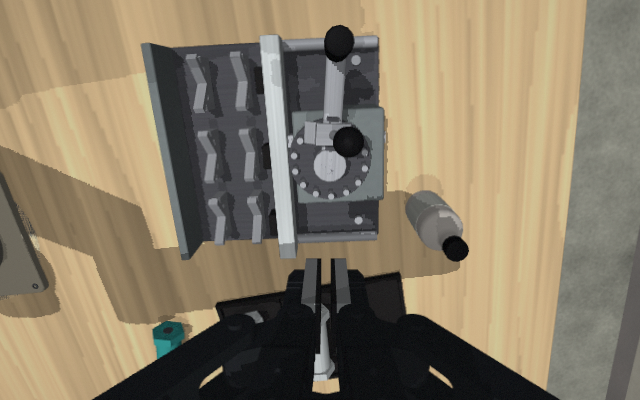

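The post top is at (340,42), the knob at (348,142) leaning clockwise (right), and the wheel hub at (331,165).

```bash
python3 -c "
from h import *
from scipy.optimize import least_squares
cs=[load('w2'),load('side0'),load('scene0')]
S=lambda u:np.array(u)/3.4+[200,170]
D=lambda u:np.array(u)/3.7+[200,155]
def tri(uvs):
    f=lambda X:np.concatenate([proj(c,X)[0]-u for c,u in zip(cs,uvs)])
    q=least_squares(f,[.6,.1,.17]); return q.x,np.round(q.fun,1)
print('knob',tri([(348,142),D((174,143)),S((487,206))]))
print('posttop',back(cs[0],[(339,38)],.205),back(cs[1],[D((84,176))],.2),back(cs[2],[S((592,236))],.2))
for z in (.14,.15,.16): print('hub',back(cs[0],[(331,165)],z))
x,y,th=.4599,.0876,-.0976
c,s=np.cos(th),np.sin(th)
W=lambda l:[x+c*l[0]-s*l[1],y+s*l[0]+c*l[1],l[2]]
# rims in w2
for l in [(-.066,.1375,.072),(-.066,-.1375,.072),(.131,0,.15),(-.026,.118,.062),(.026,-.118,.062),(-.026,-.118,.062)]: print(l,np.round(proj(cs[0],W(l)),1))
dl([.66,.12,.36],1.47)
"
```

```text
knob (array([0.61386157, 0.10873007, 0.18285497]), array([-0.1, -0. , -0.3,  0. , -0.3, -0. ]))
posttop [[0.61437475 0.19342538 0.205     ]] [[0.61620819 0.18827692 0.2       ]] [[0.61219244 0.19024332 0.2       ]]
hub [[0.59565715 0.07980064 0.14      ]]
hub [[0.59578833 0.08206069 0.15      ]]
hub [[0.59591952 0.08432075 0.16      ]]
(-0.066, 0.1375, 0.072) [[149.3  41.9]]
(-0.066, -0.1375, 0.072) [[185.2 259.9]]
(0.131, 0, 0.15) [[326.5 172.5]]
(-0.026, 0.118, 0.062) [[189.7  59.4]]
(0.026, -0.118, 0.062) [[251.9 242.6]]
(-0.026, -0.118, 0.062) [[214.4 243.3]]
from [0.5905 0.078  0.3613] yaw 1.449 deltas [0.1002 0.1277 0.0025] turn -0.04
```

```bash
python3 -c "
from h import *
crop('w2',130,10,410,270,2.8)"
```

```text
(no output)
```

View pics/w2_c130_10.png

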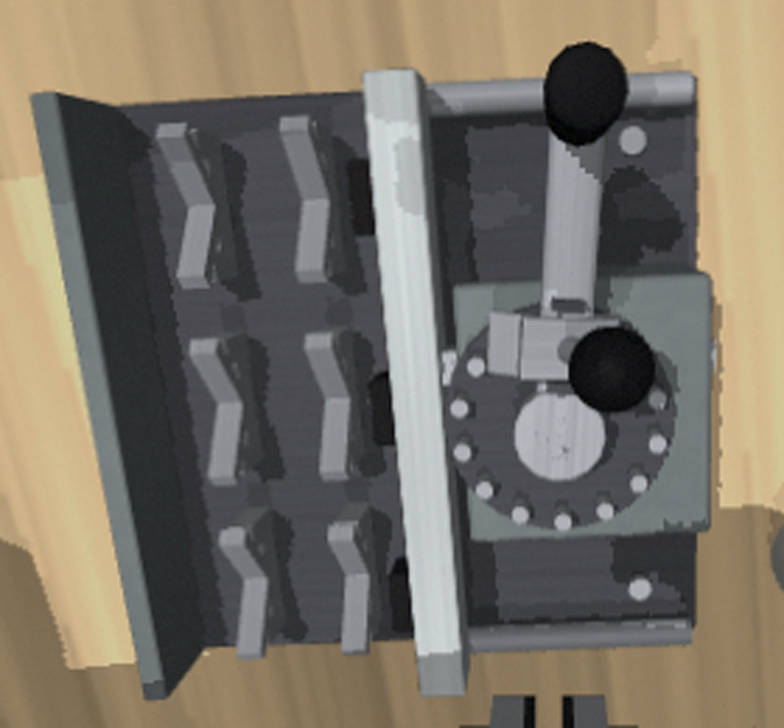

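The crop shows the rest rims clearly, and the handle is near 0. I'll refit the fixture pose from these.

Run:
```python
from h import *
from scipy.optimize import least_squares
w,sd=load('w2'),load('side0')
C=lambda u:np.array(u)/2.8+[130,10]
L=[((172,128),(-.026,.118)),((193,284),(-.026,.062)),((295,121),(.026,.118)),((312,279),(.026,.062)),
   ((205,342),(-.026,.028)),((222,480),(-.026,-.028)),((319,338),(.026,.028)),((334,476),(.026,-.028)),
   ((232,532),(-.026,-.062)),((251,655),(-.026,-.118)),((343,525),(.026,-.062)),((356,652),(.026,-.118))]
D=lambda u:np.array(u)/3.7+[200,155]
L2=[((233,458),(-.026,.118)),((303,405),(-.026,.062)),((478,287),(-.026,-.118)),((433,252),(.026,-.118)),((260,363),(.026,.062))]
def W(v,l,z=.062):
    c,s=np.cos(v[2]),np.sin(v[2]); return [v[0]+c*l[0]-s*l[1],v[1]+s*l[0]+c*l[1],z]
f=lambda v:np.concatenate([proj(w,W(v,l))[0]-C(u) for u,l in L])
g=lambda v:np.concatenate([f(v)]+[proj(sd,W(v,l))[0]-D(u) for u,l in L2])
for h in (f,g):
    q=least_squares(h,[.46,.0876,-.0976]); print(np.round(q.x,4),np.round(q.fun.reshape(-1,2),1).tolist())
v=q.x; print('axis',W(v,(.131,0),.18))
a=np.array(W(v,(.131,0),.18)); 
for p in ([.6144,.1934],[.6142,.1907]):
    d=np.array(p)-a[:2]; print('handle',np.arctan2(-d[0],d[1])-v[2],np.linalg.norm(d))
for z in (.145,.155,.165): print('hub',back(w,[C((560,437))],z))
```

```text
[ 0.4648  0.0892 -0.0774] [[0.1, 2.2], [-0.2, -4.3], [0.2, 2.2], [-0.3, -4.7], [-0.3, 3.1], [0.2, -2.6], [0.4, 2.5], [0.1, -3.0], [0.5, 3.7], [-0.3, -1.8], [-0.2, 4.5], [-0.2, -2.1]]
[ 0.4644  0.0892 -0.0785] [[-0.2, 2.3], [-0.5, -4.2], [-0.0, 2.3], [-0.6, -4.6], [-0.6, 3.2], [-0.1, -2.6], [0.1, 2.6], [-0.2, -2.9], [0.1, 3.7], [-0.7, -1.7], [-0.5, 4.6], [-0.6, -2.0], [1.0, -4.1], [-1.7, -0.9], [-1.8, -1.1], [-1.9, -0.9], [-2.2, -0.2]]
axis [np.float64(0.5949565394264684), np.float64(0.07889267053064616), 0.18]
handle -0.08967243726701113 0.11614635879474493
handle -0.0919184729093416 0.11345126573958399
hub [[0.5945654 0.0799342 0.145    ]]
hub [[0.59472879 0.08222199 0.155     ]]
hub [[0.59489219 0.08450978 0.165     ]]
```

{"api": "arm_command", "payload": {
  "deltas": [
    [0.03,0.06,0,0],
    [0.067,0.132,0.02,0],
    [0.067,0.132,0.1,0],
    [0.067,0.132,0.19,0],
    [0.067,0.132,0.26,0],
    [0.067,0.132,0.322,0],
    [0.067,0.132,0.322,0],
    [0.067,0.122,0.322,0],
    [0.068,0.112,0.322,0],
    [0.068,0.102,0.322,0],
    [0.069,0.092,0.322,0],
    [0.069,0.082,0.322,0],
    [0.07,0.072,0.322,0],
    [0.07,0.062,0.322,0],
    [0.071,0.052,0.322,0],
    [0.071,0.046,0.322,0],
    [0.071,0.046,0.322,0]
  ],
  "fingers": 1
}}

```text
time: 4.35
tool_pos: [0.6171, 0.1124, 0.1997]
orientation: [-3.141, 0.0, 1.451]
force: [0.1, 0.3, -0.4]
width: 0.0001
grasp_force: 0.0
```

```bash
python3 -c "
from h import *
st(); cap('side','s1'); cap('wrist','w3')
im=np.hstack([cv2.resize(cv2.imread('pics/s1.png')[155:310,180:380],(400,310)),cv2.resize(cv2.imread('pics/w3.png'),(400,250))[:, :] if 0 else cv2.resize(cv2.imread('pics/w3.png')[0:310,120:520],(400,310))]); cv2.imwrite('pics/j1.png',im)"
```

```text
t 4.35 pos [0.6171 0.1124 0.1997] rpy [-3.141  0.     1.451] F [ 0.1  0.3 -0.4] w 0.0001 g 0.0 q [ 0.08  0.3  -0.06  1.21  0.    1.77]
```

View pics/j1.png

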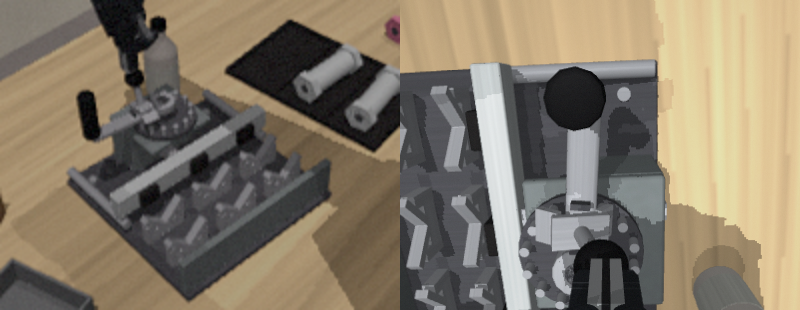

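```bash
python3 -c "
from h import *
a=cv2.resize(cv2.imread('pics/s1.png')[165:235,200:280],(400,350),interpolation=2)
b=cv2.resize(cv2.imread('pics/w3.png')[170:310,230:390],(400,350),interpolation=2)
cv2.imwrite('pics/j2.png',np.hstack([a,b]))
for n in('s1','w3'): print(proj(load(n),[[.6171,.1124,.1997],[.6171,.1124,.175],[.6139,.1087,.183]]))"
```

```text
[[244.41045338 189.08074729]
 [245.21815533 195.91699083]
 [246.74422698 193.60779615]]
[[325.98507051 275.99384573]
 [325.98503279 251.75410282]
 [320.60324378 266.04984868]]
```

View pics/j2.png

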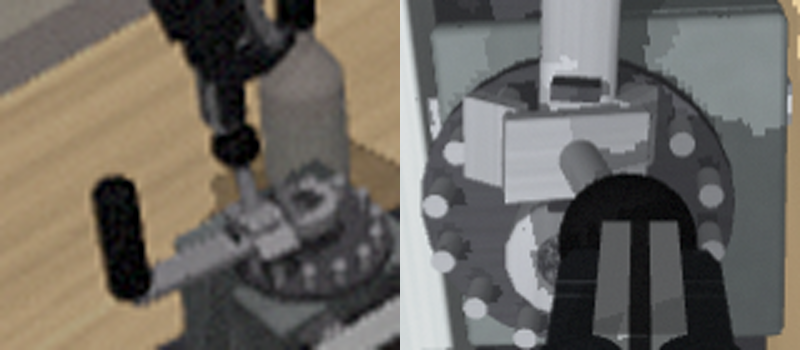

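```bash
python3 -c "
from h import *
c=load('w1'); M=np.linalg.inv(np.array(c['mount'])); c['R'],c['t']=M[:3,:3],M[:3,3]
for x in (-.011,0,.011):
    for z in (0,.012,.025): print(x,z,proj(c,[[x,0,z],[x,.0425,z],[x,.0425+.0145,z]]).round(0).tolist())"
```

```text
-0.011 0 [[328.0, 296.0], [418.0, 296.0], [448.0, 295.0]]
-0.011 0.012 [[327.0, 282.0], [412.0, 282.0], [441.0, 282.0]]
-0.011 0.025 [[327.0, 269.0], [406.0, 269.0], [433.0, 269.0]]
0 0 [[328.0, 275.0], [420.0, 275.0], [451.0, 275.0]]
0 0.012 [[327.0, 263.0], [414.0, 263.0], [443.0, 263.0]]
0 0.025 [[327.0, 251.0], [408.0, 251.0], [435.0, 251.0]]
0.011 0 [[328.0, 254.0], [422.0, 254.0], [454.0, 254.0]]
0.011 0.012 [[328.0, 242.0], [416.0, 242.0], [446.0, 242.0]]
0.011 0.025 [[327.0, 232.0], [410.0, 232.0], [438.0, 232.0]]
```

The knob hasn't moved: the fingertips passed above it, so they end higher than I assumed. I'll back off, go lower and push again.

{"api": "arm_command", "payload": {
  "deltas": [
    [0,0.04,0,0],
    [0,0.09,0,0],
    [0,0.09,0.034,0],
    [0,0.09,0.034,0],
    [0,0.08,0.034,0],
    [0,0.07,0.034,0],
    [0,0.06,0.034,0],
    [0,0.05,0.034,0],
    [0,0.04,0.034,0],
    [0,0.03,0.034,0],
    [0,0.02,0.034,0]
  ]
}}

```text
time: 5.55
tool_pos: [0.6305, 0.1115, 0.1861]
orientation: [3.133, -0.002, 1.451]
force: [3.1, 1.0, 9.2]
width: -0.0003
grasp_force: 3.9
```

```bash
python3 -c "
from h import *
st(); cap('side','s2'); cap('wrist','w4')
a=cv2.resize(cv2.imread('pics/s2.png')[165:235,200:280],(400,350),interpolation=2)
b=cv2.resize(cv2.imread('pics/w4.png')[130:340,200:440],(400,350),interpolation=2)
cv2.imwrite('pics/j3.png',np.hstack([a,b]))"
```

```text
t 5.55 pos [0.6305 0.1115 0.1861] rpy [ 3.133e+00 -2.000e-03  1.451e+00] F [3.1 1.  9.2] w -0.0003 g 3.9 q [ 0.07  0.32 -0.06  1.18  0.    1.76]
```

View pics/j3.png

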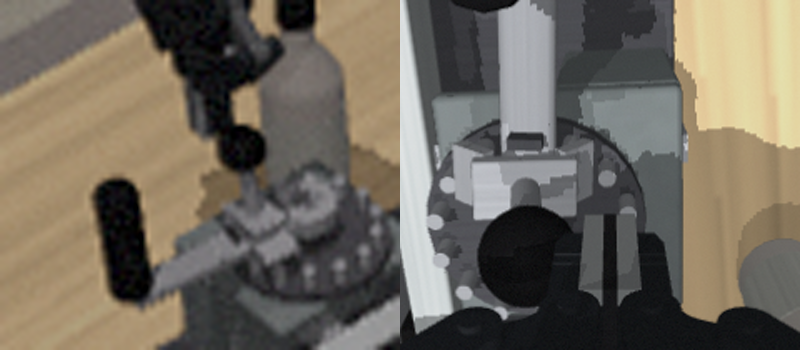

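```bash
python3 -c "
from h import *
from scipy.optimize import least_squares
s,w=load('s2'),load('w4')
f=lambda X:np.concatenate([proj(s,X)[0]-(248.4,194.4),proj(w,X)[0]-(276,284)])
q=least_squares(f,[.6,.1,.18]); print(q.x,q.fun.round(2))
for z in(.172,.18,.186): print(back(w,[(276,284)],z), back(s,[(248.4,194.4)],z))
st()"
```

```text
[0.60569011 0.10988269 0.18537382] [-0.07  0.08  0.    0.02]
[[0.60266882 0.10198954 0.172     ]] [[0.61839665 0.09990481 0.172     ]]
[[0.60447702 0.1067169  0.18      ]] [[0.61087011 0.10565293 0.18      ]]
[[0.60583318 0.11026242 0.186     ]] [[0.6052252  0.10996402 0.186     ]]
t 5.65 pos [0.63   0.1117 0.1863] rpy [ 3.134e+00 -2.000e-03  1.451e+00] F [2.4 1.4 6.7] w -0.0 g 2.9 q [ 0.07  0.32 -0.06  1.18  0.    1.76]
```

{"api": "arm_command", "payload": {
  "deltas": [
    [0,0.01,0,0],
    [0,0.03,-0.012,0],
    [0,0.03,-0.012,0],
    [0,0.02,-0.012,0],
    [0,0.01,-0.012,0],
    [0,0,-0.012,0],
    [0,-0.01,-0.012,0],
    [0,-0.02,-0.012,0],
    [0,-0.03,-0.012,0]
  ]
}}

```text
time: 6.55
tool_pos: [0.6121, 0.1131, 0.1894]
orientation: [3.141, -0.0, 1.451]
force: [0.3, -0.5, 2.3]
width: -0.0
grasp_force: 0.7
```

```bash
python3 -c "
from h import *
st(); cap('side','s3'); cap('wrist','w5')
a=cv2.imread('pics/w5.png'); g=cv2.cvtColor(a,6)
for n,b in (('s2','s3'),('w4','w5')):
    pass
a=cv2.resize(cv2.imread('pics/s3.png')[165:235,200:280],(400,350),interpolation=2)
b=cv2.resize(cv2.imread('pics/w5.png')[130:340,200:440],(400,350),interpolation=2)
cv2.imwrite('pics/j4.png',np.hstack([a,b]))"
```

```text
t 6.55 pos [0.6121 0.1131 0.1894] rpy [ 3.141 -0.     1.451] F [ 0.3 -0.5  2.3] w -0.0 g 0.7 q [ 0.08  0.29 -0.09  1.18  0.    1.77]
```

View pics/j4.png

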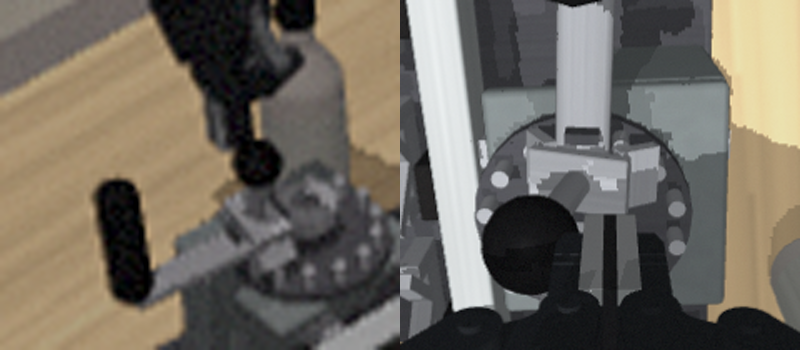

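The pawl has gone over: the ball now leans left (anticlockwise). Next I lift and go above the post.

{"api": "arm_command", "payload": {
  "deltas": [
    [0,0.004,-0.05,0],
    [0,0.004,-0.14,0],
    [0,0.004,-0.2,0],
    [0.06,-0.01,-0.2,-0.05],
    [0.12,-0.02,-0.2,-0.08],
    [0.158,-0.023,-0.2,-0.08],
    [0.158,-0.023,-0.2,-0.08],
    [0.158,-0.023,-0.2,-0.08]
  ]
}}

```text
time: 7.45
tool_pos: [0.6102, 0.1926, 0.2876]
orientation: [-3.14, 0.001, 1.494]
force: [-0.1, -0.6, -1.1]
width: 0.0001
grasp_force: 0.0
```

```bash
python3 -c "
from h import *
st(); c=cap('wrist','w6'); cap('side','s4'); cap('scene','sc4')
g=c['pixels'].max(2)
for y in range(0,400,16): print(''.join('#' if v<35 else ('+' if v<70 else '.') for v in g[y,160:500:5]))
print(proj(c,[.610,.193,.205]))
dl([.61,.193,.19],1.492)
"
```

```text
t 7.45 pos [0.6102 0.1926 0.2876] rpy [-3.140e+00  1.000e-03  1.494e+00] F [-0.1 -0.6 -1.1] w 0.0001 g 0.0 q [ 0.21  0.28  0.1   1.39 -0.    1.85]
+++.....................++#.............+++.........................
.++++...........++++++....................+++.......................
...+++..++++++...............................++.....................
...............................................++...................
....................................................................
....................................................................
....................................................................
....................................................................
....................................................................
+....++.......++....................................................
++..+++++......+++.....+++.......+++................................
++....+++......++#.....++++...++####++++............................
+++...+++......++##.....+++....######++++++.........................
+++.....++.....+++......+++++++#######++++++............
[... 186 characters left out ...]
.++++............................
+++++...+.++....++##........##...#...##++...........................
++++++....+++++++.++.....+####...#+.+###+...........................
++++++..+.+++++...++.....+####+..#+..####...........................
++++++++..++++######+...###################+...######+..............
.++++...+##################################################.........
.++#############################################################....
#############.#+################...##################.##############
#########+.#########################################################
[[326.55605614 212.74740601]]
from [0.6106 0.1918 0.2883] yaw 1.4918 deltas [ 0.0025 -0.0013  0.1965] turn -0.0003
```

{"api": "arm_command", "payload": {
  "deltas": [
    [0,0,0,0],
    [0.009,0.002,0,0],
    [0.009,0.002,0,0],
    [0.009,0.002,0.06,0],
    [0.009,0.002,0.12,0],
    [0.009,0.002,0.17,0],
    [0.009,0.002,0.195,0],
    [0.009,0.002,0.195,0]
  ],
  "fingers": -0.4
}}

```text
time: 8.4
tool_pos: [0.6106, 0.1967, 0.1891]
orientation: [-3.137, 0.001, 1.493]
force: [-0.2, 0.1, 0.2]
width: 0.0599
grasp_force: 0.0
```

{"api": "arm_command", "payload": {
  "deltas": [
    [0,0,0,0],
    [0,0,0,0],
    [0,0,0,0],
    [0,0,0,0],
    [0,0,0,0]
  ],
  "fingers": 0.6,
  "grip_force": 20
}}

```text
time: 8.9
tool_pos: [0.6134, 0.1974, 0.1934]
orientation: [3.138, -0.001, 1.493]
force: [0.3, -0.2, 5.1]
width: 0.0226
grasp_force: 19.9
```

{"api": "arm_command", "payload": {
  "deltas": [
    [0,0,0,0],
    [0,0,0,0],
    [-0.002,0.017,0,0],
    [-0.0055,0.035,0,0],
    [-0.01,0.053,0,0],
    [-0.016,0.07,0,0],
    [-0.024,0.087,0,0],
    [-0.033,0.103,0,0],
    [-0.043,0.1185,0,0],
    [-0.054,0.133,0,0],
    [-0.06,0.14,0,0],
    [-0.06,0.14,0,0]
  ],
  "fingers": 0.34
}}

```text
time: 10.1
tool_pos: [0.6803, 0.1608, 0.1913]
orientation: [3.141, 0.0, 1.492]
force: [0.3, 0.1, 0.5]
width: 0.0279
grasp_force: 0.0
```

```bash
python3 -c "
from h import *
st(); c=cap('wrist','w7'); cap('side','s5')
dl([.5955,.082,.19],1.492)
"
```

```text
t 10.1 pos [0.6803 0.1608 0.1913] rpy [3.141 0.    1.492] F [0.3 0.1 0.5] w 0.0279 g 0.0 q [ 0.14  0.43  0.1   1.24 -0.    1.79]
from [0.6797 0.1615 0.1914] yaw 1.4926 deltas [-0.1716 -0.1554  0.0028] turn 0.0012
```

{"api": "arm_command", "payload": {
  "deltas": [
    [0.006,-0.007,0,0],
    [0.0174,-0.0215,0,0],
    [0.0275,-0.037,0,0],
    [0.0364,-0.053,0,0],
    [0.044,-0.07,0,0],
    [0.05,-0.087,0,0],
    [0.0547,-0.105,0,0],
    [0.058,-0.123,0,0],
    [0.06,-0.1413,0,0],
    [0.06,-0.16,0,0],
    [0.059,-0.178,0,0],
    [0.0565,-0.1963,0,0],
    [0.0525,-0.214,0,0],
    [0.047,-0.232,0,0],
    [0.04,-0.249,0,0],
    [0.032,-0.2654,0,0],
    [0.0226,-0.281,0,0],
    [0.012,-0.296,0,0],
    [0.003,-0.307,0,0],
    [0,-0.31,0,0]
  ]
}}

```text
time: 12.2
tool_pos: [0.5239, 0.1731, 0.1911]
orientation: [-3.141, 0.0, 1.492]
force: [3.4, 2.2, 0.0]
width: 0.0282
grasp_force: 1.5
```

```bash
python3 -c "
from h import *
st(); c=cap('wrist','w8'); cap('side','s6'); cap('scene','sc6')
a=cv2.resize(cv2.imread('pics/s6.png')[155:310,180:380],(400,310))
b=cv2.resize(cv2.imread('pics/sc6.png')[170:325,250:450],(400,310))
cv2.imwrite('pics/j5.png',np.hstack([a,b]))
"
```

```text
t 12.2 pos [0.5239 0.1731 0.1911] rpy [-3.141  0.     1.492] F [3.4 2.2 0. ] w 0.0282 g 1.5 q [ 0.2   0.17 -0.24  1.16 -0.    1.85]
```

View pics/j5.png

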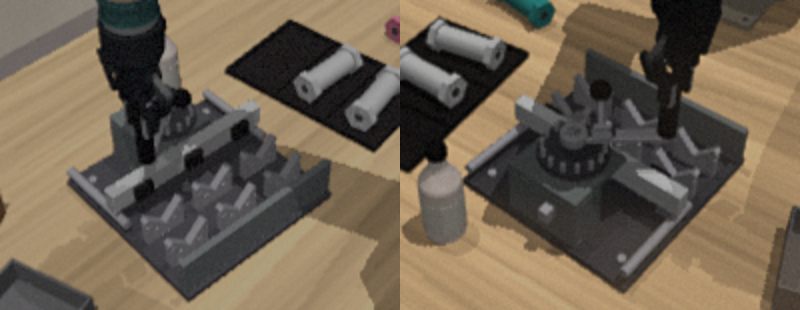

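The jaw has moved outward, so the drive works. Now the idle return stroke.

{"api": "arm_command", "payload": {
  "deltas": [
    [0.006,0.007,0,0],
    [0.0174,0.0215,0,0],
    [0.0275,0.037,0,0],
    [0.0364,0.053,0,0],
    [0.044,0.07,0,0],
    [0.05,0.087,0,0],
    [0.0547,0.105,0,0],
    [0.058,0.123,0,0],
    [0.06,0.1413,0,0],
    [0.06,0.16,0,0],
    [0.059,0.178,0,0],
    [0.0565,0.1963,0,0],
    [0.0525,0.214,0,0],
    [0.047,0.232,0,0],
    [0.04,0.249,0,0],
    [0.032,0.2654,0,0],
    [0.0226,0.281,0,0],
    [0.012,0.296,0,0],
    [0.003,0.307,0,0],
    [0,0.31,0,0]
  ]
}}

```text
time: 14.35
tool_pos: [0.6804, 0.1608, 0.1913]
orientation: [3.141, 0.0, 1.492]
force: [-1.3, 0.9, 0.5]
width: 0.0284
grasp_force: 0.4
```

```bash
cat > jaw.py <<'E'
from h import *
import sys
def jaw(tag):
    a=cv2.cvtColor(cv2.imread('pics/side0.png'),6); b=cv2.cvtColor(cv2.imread(f'pics/{tag}.png'),6)
    # beam right end in side0 crop coords (405,205)/3.7+(200,155)
    c=load('side0'); d=np.array([np.cos(.078),-np.sin(.078),0])
    u0=np.array([306.,211.]); P=back(c,[u0],.075)[0]
    bg=5
    r=[]
    tmpl=cv2.getRectSubPix(a.astype(np.float32),(19,15),tuple(u0))
    for m in np.arange(-2,36,.5):
        u=proj(c,P+d*m/1000)[0]
        p=cv2.getRectSubPix(b.astype(np.float32),(19,15),(float(u[0]),float(u[1])))
        r.append((cv2.matchTemplate(p,tmpl,cv2.TM_CCOEFF_NORMED)[0,0],m))
    r.sort(reverse=True); return r[:3]
for t in sys.argv[1:]: print(t,jaw(t))
E
python3 -c "
from h import *
st(); cap('side','s7')"; python3 jaw.py s1 s4 s5 s6 s7
```

```text
t 14.35 pos [0.6804 0.1608 0.1913] rpy [3.141 0.    1.492] F [-1.3  0.9  0.5] w 0.0284 g 0.4 q [ 0.14  0.43  0.1   1.24 -0.    1.79]
s1 [(np.float32(0.7310068), np.float64(-1.0)), (np.float32(0.73084486), np.float64(-0.5)), (np.float32(0.7275016), np.float64(-1.5))]
s4 [(np.float32(0.75483465), np.float64(0.0)), (np.float32(0.75328034), np.float64(0.5)), (np.float32(0.7508495), np.float64(-0.5))]
s5 [(np.float32(0.7517656), np.float64(0.0)), (np.float32(0.7502005), np.float64(-0.5)), (np.float32(0.7489345), np.float64(0.5))]
s6 [(np.float32(0.8084036), np.float64(13.0)), (np.float32(0.8083425), np.float64(13.5)), (np.float32(0.80542296), np.float64(12.5))]
s7 [(np.float32(0.73061943), np.float64(12.5)), (np.float32(0.73054963), np.float64(13.0)), (np.float32(0.7281866), np.float64(12.0))]
```

{"api": "arm_command", "payload": {
  "deltas": [
    [0.006,-0.007,0,0],
    [0.0174,-0.0215,0,0],
    [0.0275,-0.037,0,0],
    [0.0364,-0.053,0,0],
    [0.044,-0.07,0,0],
    [0.05,-0.087,0,0],
    [0.0547,-0.105,0,0],
    [0.058,-0.123,0,0],
    [0.06,-0.1413,0,0],
    [0.06,-0.16,0,0],
    [0.059,-0.178,0,0],
    [0.0565,-0.1963,0,0],
    [0.0525,-0.214,0,0],
    [0.047,-0.232,0,0],
    [0.04,-0.249,0,0],
    [0.032,-0.2654,0,0],
    [0.0226,-0.281,0,0],
    [0.012,-0.296,0,0],
    [0.003,-0.307,0,0],
    [0,-0.31,0,0]
  ]
}}

```text
time: 16.4
tool_pos: [0.5239, 0.1731, 0.1911]
orientation: [-3.141, 0.0, 1.492]
force: [3.4, 2.4, -0.4]
width: 0.0282
grasp_force: 1.5
```

```bash
python3 -c "
from h import *
st(); cap('side','s8')"; python3 jaw.py s8
```

```text
t 16.4 pos [0.5239 0.1731 0.1911] rpy [-3.141  0.     1.492] F [ 3.4  2.4 -0.4] w 0.0282 g 1.5 q [ 0.2   0.17 -0.24  1.16 -0.    1.85]
s8 [(np.float32(0.82673144), np.float64(23.5)), (np.float32(0.8256369), np.float64(24.0)), (np.float32(0.824517), np.float64(23.0))]
```

{"api": "arm_command", "payload": {
  "deltas": [
    [0.006,0.007,0,0],
    [0.0174,0.0215,0,0],
    [0.0275,0.037,0,0],
    [0.0364,0.053,0,0],
    [0.044,0.07,0,0],
    [0.05,0.087,0,0],
    [0.0547,0.105,0,0],
    [0.058,0.123,0,0],
    [0.06,0.1413,0,0],
    [0.06,0.16,0,0],
    [0.059,0.178,0,0],
    [0.0565,0.1963,0,0],
    [0.0525,0.214,0,0],
    [0.047,0.232,0,0],
    [0.04,0.249,0,0],
    [0.032,0.2654,0,0],
    [0.0226,0.281,0,0],
    [0.012,0.296,0,0],
    [0.003,0.307,0,0],
    [0,0.31,0,0]
  ]
}}

```text
time: 18.45
tool_pos: [0.6804, 0.1608, 0.1913]
orientation: [3.141, 0.0, 1.492]
force: [-1.0, 1.4, 0.5]
width: 0.0284
grasp_force: 0.4
```

{"api": "arm_command", "payload": {
  "deltas": [
    [0.006,-0.007,0,0],
    [0.0174,-0.0215,0,0],
    [0.0275,-0.037,0,0],
    [0.0364,-0.053,0,0],
    [0.044,-0.07,0,0],
    [0.05,-0.087,0,0],
    [0.0547,-0.105,0,0],
    [0.058,-0.123,0,0],
    [0.06,-0.1413,0,0],
    [0.06,-0.16,0,0]
  ]
}}

```text
time: 19.45
tool_pos: [0.6028, 0.1986, 0.1918]
orientation: [3.139, -0.002, 1.493]
force: [4.2, 2.2, -0.0]
width: 0.028
grasp_force: 2.0
```

{"api": "arm_command", "payload": {
  "deltas": [
    [0,-0.009,0,0],
    [-0.001,-0.018,0,0]
  ]
}}

```text
time: 19.65
tool_pos: [0.5935, 0.1984, 0.1919]
orientation: [3.14, -0.001, 1.493]
force: [3.1, 2.7, 0.9]
width: 0.0282
grasp_force: 1.8
```

{"api": "arm_command", "payload": {
  "deltas": [
    [-0.001,-0.009,0,0],
    [-0.0025,-0.018,0,0]
  ]
}}

```text
time: 19.85
tool_pos: [0.5842, 0.1974, 0.1917]
orientation: [3.141, -0.0, 1.493]
force: [2.8, 1.9, 0.8]
width: 0.0281
grasp_force: 1.7
```

{"api": "arm_command", "payload": {
  "deltas": [
    [-0.002,-0.009,0,0],
    [-0.004,-0.018,0,0]
  ]
}}

```text
time: 20.05
tool_pos: [0.5747, 0.196, 0.1914]
orientation: [3.141, 0.0, 1.493]
force: [3.3, 1.5, 1.4]
width: 0.0283
grasp_force: 1.6
```

```bash
python3 -c "
from h import *
st(); cap('side','s9')"; python3 jaw.py s9
```

```text
t 20.05 pos [0.5747 0.196  0.1914] rpy [3.141 0.    1.493] F [3.3 1.5 1.4] w 0.0283 g 1.6 q [ 0.22  0.27 -0.12  1.18 -0.    1.87]
s9 [(np.float32(0.8062614), np.float64(28.5)), (np.float32(0.8056393), np.float64(28.0)), (np.float32(0.80346155), np.float64(29.0))]
```

{"api": "arm_command", "payload": {
  "deltas": [
    [-0.0025,-0.009,0,0],
    [-0.0055,-0.0176,0,0]
  ]
}}

```text
time: 20.3
tool_pos: [0.5656, 0.1941, 0.1912]
orientation: [-3.141, 0.0, 1.493]
force: [3.1, 2.9, -0.6]
width: 0.0284
grasp_force: 1.6
```

{"api": "arm_command", "payload": {
  "deltas": [
    [-0.003,-0.0085,0,0],
    [-0.007,-0.017,0,0]
  ]
}}

```text
time: 20.5
tool_pos: [0.5566, 0.1912, 0.1911]
orientation: [-3.141, 0.0, 1.493]
force: [2.7, 2.8, -0.0]
width: 0.0285
grasp_force: 1.5
```

{"api": "arm_command", "payload": {
  "deltas": [
    [-0.004,-0.008,0,0],
    [-0.008,-0.0165,0,0]
  ]
}}

```text
time: 20.7
tool_pos: [0.5492, 0.1883, 0.1913]
orientation: [3.14, -0.001, 1.493]
force: [7.9, 4.3, -4.2]
width: 0.0281
grasp_force: 4.5
```

```bash
python3 -c "
from h import *
st(); cap('side','s10')"; python3 jaw.py s10
```

```text
t 20.7 pos [0.5492 0.1883 0.1913] rpy [ 3.140e+00 -1.000e-03  1.493e+00] F [ 7.9  4.3 -4.2] w 0.0281 g 4.5 q [ 0.22  0.22 -0.18  1.16  0.    1.87]
s10 [(np.float32(0.8376629), np.float64(31.0)), (np.float32(0.83706343), np.float64(31.5)), (np.float32(0.8345083), np.float64(30.5))]
```

{"api": "arm_command", "payload": {
  "deltas": [
    [-0.004,-0.006,0,0],
    [-0.006,-0.012,0,0],
    [-0.006,-0.012,0,0]
  ]
}}

```text
time: 21.05
tool_pos: [0.5468, 0.1866, 0.1917]
orientation: [3.132, -0.004, 1.493]
force: [13.9, 5.2, -7.1]
width: 0.0279
grasp_force: 6.6
```

The jaw is at its stop, measured at 31 mm with the force rising. I return the handle to about -0.06, release and lift.

{"api": "arm_command", "payload": {
  "deltas": [
    [0.006,0.012,0,0],
    [0.014,0.0285,0,0],
    [0.021,0.0456,0,0],
    [0.0265,0.063,0,0],
    [0.0305,0.081,0,0],
    [0.033,0.099,0,0],
    [0.034,0.118,0,0],
    [0.034,0.136,0,0],
    [0.034,0.136,0,0]
  ]
}}

```text
time: 21.95
tool_pos: [0.6135, 0.1966, 0.1914]
orientation: [3.14, 0.001, 1.492]
force: [-0.5, 0.1, 0.4]
width: 0.0284
grasp_force: 0.0
```

{"api": "arm_command", "payload": {
  "deltas": [
    [0,0,0,0],
    [0,0,0,0],
    [0,0,-0.05,0],
    [0,0,-0.14,0],
    [0,0,-0.24,0],
    [0,0,-0.32,0],
    [0,0,-0.32,0]
  ],
  "fingers": -0.4
}}

```text
time: 22.65
tool_pos: [0.6143, 0.1977, 0.3599]
orientation: [3.128, -0.004, 1.493]
force: [1.0, -0.2, -0.1]
width: 0.0599
grasp_force: 0.0
```

```bash
python3 -c "
from h import *
st(); cap('side','s11'); cap('scene','sc11'); dl([.536,-.19,.33],1.54)
"; python3 jaw.py s11
```

```text
t 22.65 pos [0.6143 0.1977 0.3599] rpy [ 3.128 -0.004  1.493] F [ 1.  -0.2 -0.1] w 0.0599 g 0.0 q [ 0.21  0.27  0.23  1.52 -0.    1.86]
from [0.6121 0.1972 0.3532] yaw 1.4929 deltas [-0.7839 -0.0916  0.0453] turn -0.0899
s11 [(np.float32(0.72803265), np.float64(31.0)), (np.float32(0.72656864), np.float64(30.5)), (np.float32(0.72627753), np.float64(31.5))]
```

{"api": "arm_command", "payload": {
  "deltas": [
    [-0.09,-0.02,0,0],
    [-0.18,-0.045,0,-0.05],
    [-0.27,-0.07,0,-0.09],
    [-0.36,-0.09,0,-0.09],
    [-0.45,-0.115,0,-0.09],
    [-0.54,-0.14,0.02,-0.09],
    [-0.63,-0.16,0.04,-0.09],
    [-0.7,-0.18,0.046,-0.09],
    [-0.75,-0.192,0.046,-0.09],
    [-0.75,-0.192,0.046,-0.09],
    [-0.75,-0.192,0.046,-0.09],
    [-0.75,-0.192,0.046,-0.09]
  ]
}}

```text
time: 23.95
tool_pos: [0.4863, -0.1683, 0.3273]
orientation: [-3.14, -0.001, 1.541]
force: [-0.4, 0.9, 1.2]
width: 0.06
grasp_force: 0.0
```

```bash
cat > bar.py <<'E'
from h import *
def bars(tag,c=None):
    c=c or load(tag); p=c['pixels'].astype(int); out=[]
    hsv=cv2.cvtColor(c['pixels'],cv2.COLOR_RGB2HSV)
    m=((hsv[...,1]<40)&(hsv[...,2]>75)).astype(np.uint8); m=cv2.morphologyEx(m,cv2.MORPH_OPEN,np.ones((3,3)))
    n,l,s,ce=cv2.connectedComponentsWithStats(m)
    for i in range(1,n):
        if s[i,4]<400: continue
        ys,xs=np.nonzero(l==i)
        W=back(c,np.c_[xs,ys],.035)[:,:2]*1000
        (cx,cy),(w,h),a=cv2.minAreaRect(W.astype(np.float32))
        if w<h: a+=90; w,h=h,w
        print(tag,'px',ce[i].round(),s[i,:4],'W',round(cx,1),round(cy,1),'size',round(w),round(h),'ang',round(a%180,1))
if __name__=='__main__':
    st(); cap('wrist','w9'); bars('w9')
E
python3 bar.py
```

```text
t 23.95 pos [ 0.4863 -0.1683  0.3273] rpy [-3.140e+00 -1.000e-03  1.541e+00] F [-0.4  0.9  1.2] w 0.06 g 0.0 q [-0.46  0.04 -0.1   1.43  0.    1.14]
w9 px [221.  22.] [216   0  12  46] W 373.0 -15.6 size 46 12 ang 85.5
w9 px [263.  24.] [250   0  31  52] W 421.2 -20.7 size 52 33 ang 87.8
w9 px [318.  19.] [311   0  14  39] W 480.5 -15.7 size 39 14 ang 85.0
w9 px [406.  37.] [342   0 124  61] W 579.1 -28.1 size 141 59 ang 175.5
w9 px [542.  28.] [497   0  92  58] W 735.0 -29.7 size 105 58 ang 5.5
w9 px [11. 64.] [  0   6  26 105] W 114.8 -42.4 size 116 21 ang 85.1
w9 px [432.  21.] [405  13  61  15] W 611.5 -20.6 size 69 12 ang 175.7
w9 px [365. 204.] [344 156  44  98] W 533.7 -238.3 size 134 52 ang 87.9
w9 px [291. 210.] [263 161  56  99] W 438.6 -243.2 size 134 52 ang 98.4
w9 px [623. 345.] [593 240  47 160] W 919.3 -456.6 size 308 77 ang 105.8
```

The two grey barrels are found at (0.535, -0.238) at 88° and (0.4385, -0.242) at 98°. I pick the first.

{"api": "arm_command", "payload": {
  "deltas": [
    [-0.06,0.05,0.05,0],
    [-0.12,0.1,0.14,0],
    [-0.1365,0.1015,0.24,0],
    [-0.1365,0.1015,0.34,0],
    [-0.1365,0.1015,0.43,0],
    [-0.1365,0.1015,0.5,0],
    [-0.1365,0.1015,0.55,0],
    [-0.1365,0.1015,0.573,0],
    [-0.1365,0.1015,0.573,0],
    [-0.1365,0.1015,0.573,0]
  ]
}}

```text
time: 25.0
tool_pos: [0.5366, -0.2392, 0.043]
orientation: [3.14, 0.001, 1.541]
force: [0.1, -0.3, -0.5]
width: 0.0593
grasp_force: 0.0
```

{"api": "arm_command", "payload": {
  "deltas": [
    [0,0,0,0],
    [0,0,0,0],
    [0,0,0,0],
    [0,0,0,0],
    [0,0,0,0],
    [0,0,0,0]
  ],
  "fingers": 1,
  "grip_force": 50
}}

```text
time: 25.6
tool_pos: [0.5369, -0.2408, 0.0464]
orientation: [3.138, 0.004, 1.54]
force: [-4.9, 1.2, 18.7]
width: 0.0002
grasp_force: 9.4
```

The fingers shut above the barrel. In fact the tips end at about the TCP and not 25 mm ahead, which also explains the knob miss. I'll back off, re-look, then go about 28 mm lower.

{"api": "arm_command", "payload": {
  "deltas": [
    [0,0,-0.04,0],
    [0,0,-0.12,0],
    [0,0,-0.22,0],
    [0.03,-0.03,-0.32,0],
    [0.08,-0.06,-0.42,0],
    [0.13,-0.1,-0.52,0],
    [0.1365,-0.1015,-0.573,0],
    [0.1365,-0.1015,-0.573,0],
    [0.1365,-0.1015,-0.573,0]
  ],
  "fingers": -0.4
}}

```text
time: 26.5
tool_pos: [0.4874, -0.1695, 0.3306]
orientation: [3.137, 0.002, 1.54]
force: [-0.4, 0.2, 0.2]
width: 0.0598
grasp_force: 0.0
```

```bash
sed -i "s/'w9'/'w10'/g" bar.py; python3 bar.py | grep -v ' W .* -[1234][0-9]\.'
```

```text
t 26.5 pos [ 0.4874 -0.1695  0.3306] rpy [3.137e+00 2.000e-03 1.540e+00] F [-0.4  0.2  0.2] w 0.0598 g 0.0 q [-0.46  0.04 -0.1   1.43 -0.    1.14]
w10 px [362. 201.] [342 154  43  97] W 533.6 -238.4 size 133 52 ang 88.2
w10 px [289. 208.] [261 159  56  98] W 438.6 -243.1 size 134 52 ang 98.4
w10 px [622. 337.] [588 218  52 182] W 920.8 -450.1 size 349 87 ang 105.9
```

{"api": "arm_command", "payload": {
  "deltas": [
    [-0.06,0.05,0.05,0],
    [-0.12,0.1,0.14,0],
    [-0.1345,0.0995,0.24,0],
    [-0.1345,0.0995,0.34,0],
    [-0.1345,0.0995,0.43,0],
    [-0.1345,0.0995,0.51,0],
    [-0.1345,0.0995,0.57,0],
    [-0.1345,0.0995,0.605,0],
    [-0.1345,0.0995,0.625,0],
    [-0.1345,0.0995,0.635,0],
    [-0.1345,0.0995,0.635,0],
    [-0.1345,0.0995,0.635,0]
  ]
}}

```text
time: 27.75
tool_pos: [0.535, -0.2386, 0.0116]
orientation: [3.14, 0.001, 1.54]
force: [-1.0, -0.3, -0.5]
width: 0.0597
grasp_force: 0.0
```

{"api": "arm_command", "payload": {
  "deltas": [
    [0,0,0,0],
    [0,0,0,0],
    [0,0,0,0],
    [0,0,0,0],
    [0,0,0,0],
    [0,0,0,0]
  ],
  "fingers": 0.6,
  "grip_force": 60
}}

```text
time: 28.35
tool_pos: [0.5356, -0.2387, 0.0124]
orientation: [3.139, 0.001, 1.54]
force: [-0.4, 0.7, 7.2]
width: 0.0381
grasp_force: 59.4
```

Gripped (width 38 mm). Now I lift and check.

{"api": "arm_command", "payload": {
  "deltas": [
    [0,0,-0.02,0],
    [0,0,-0.06,0],
    [0,0,-0.12,0],
    [0,0,-0.18,0],
    [0,0,-0.24,-0.15],
    [0,0,-0.3,-0.35],
    [0,0,-0.36,-0.55],
    [0,0,-0.42,-0.75],
    [0,0,-0.44,-0.95],
    [0,0,-0.44,-0.97],
    [0,0,-0.44,-0.97]
  ],
  "grip_force": 90
}}

```text
time: 29.45
tool_pos: [0.5333, -0.2375, 0.2297]
orientation: [-3.14, -0.002, 2.046]
force: [0.1, -0.0, -3.1]
width: 0.0374
grasp_force: 90.9
```

```bash
python3 -c "
from h import *
st(); dl([.4686,.0889,.23],3.0636)
"
```

```text
t 29.45 pos [ 0.5333 -0.2375  0.2297] rpy [-3.140e+00 -2.000e-03  2.046e+00] F [ 0.1 -0.  -3.1] w 0.0374 g 90.9 q [-0.53  0.21 -0.12  1.25 -0.    0.57]
from [ 0.5333 -0.2375  0.2297] yaw 2.0461 deltas [6.397e-01 1.836e-01 4.000e-04] turn -1.9433
```

{"api": "arm_command", "payload": {
  "deltas": [
    [0.06,0.02,0,-0.1],
    [0.14,0.04,0,-0.3],
    [0.22,0.063,0,-0.5],
    [0.3,0.086,0,-0.7],
    [0.38,0.11,0,-0.9],
    [0.46,0.13,0,-0.97],
    [0.54,0.155,0,-0.97],
    [0.6,0.172,0,-0.97],
    [0.64,0.184,0,-0.97],
    [0.64,0.184,0,-0.97]
  ]
}}

```text
time: 30.45
tool_pos: [0.4665, 0.0906, 0.2287]
orientation: [-3.14, -0.004, 2.558]
force: [0.2, -1.0, -3.6]
width: 0.0378
grasp_force: 91.1
```

{"api": "arm_command", "payload": {
  "deltas": [
    [0,0,0,-0.2],
    [0,0,0,-0.45],
    [0,0,0,-0.7],
    [0,0,0,-0.9],
    [0,0,0,-0.97],
    [0,0,0,-0.97],
    [0,0,0,-0.97]
  ]
}}

```text
time: 31.15
tool_pos: [0.4684, 0.0879, 0.2297]
orientation: [-3.141, -0.002, 3.061]
force: [0.1, -0.1, -3.2]
width: 0.0374
grasp_force: 91.2
```

```bash
python3 -c "
from h import *
st(); dl([.4686,.0889,.23],3.0636); c=cap('wrist','w11'); cap('side','s12')
im=np.hstack([c['pixels'][:,:,::-1][0:400,100:500],cv2.resize(cv2.imread('pics/s12.png')[130:330,150:350],(400,400))]); cv2.imwrite('pics/j6.png',im)
"
```

```text
t 31.15 pos [0.4684 0.0879 0.2297] rpy [-3.141e+00 -2.000e-03  3.061e+00] F [ 0.1 -0.1 -3.2] w 0.0374 g 91.2 q [ 0.05  0.01 -0.34  1.22 -0.    0.13]
from [0.4684 0.0879 0.2297] yaw 3.0614 deltas [-0.0002  0.0021 -0.0005] turn -0.0041
```

View pics/j6.png

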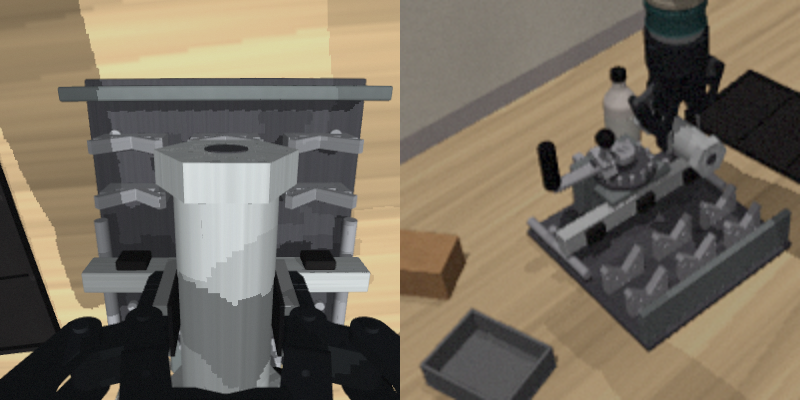

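The barrel is held straight and centred over the bays: wall mid column is about 225, barrel about 227. The jaw is open. I check the offset along the axis, then lower it.

```bash
python3 -c "
from h import *
c=load('w11'); e=back(c,[(326,148)],.2447)[0]; s=readout.state()
d=np.array([np.cos(-.0785),np.sin(-.0785)]); f=np.array([.4646,.0892])
print('end fixture x',(e[:2]-f)@d,'mid x',(e[:2]-f)@d+.06,'tcp x',(np.array(s['tool_pos'])[:2]-f)@d)
# rim pixels: rests in w11
for p in [(.026,-.028,.062),(-.026,-.118,.062),(-.026,.118,.062),(-.066,.1375,.072),(-.066,-.1375,.072)]:
    n=np.array([-d[1],d[0]]); X=f+p[0]*d+p[1]*n; print(p,proj(c,[*X,p[2]]).round(1)-[100,0])
dl([.4686,.0889,.048],3.0636)"
```

```text
end fixture x -0.057593232808828755 mid x 0.0024067671911712427 tcp x 0.0041983864411878485
(0.026, -0.028, 0.062) [[195.8 204.2]]
(-0.026, -0.118, 0.062) [[ 92.6 148.7]]
(-0.026, 0.118, 0.062) [[359.4 148.2]]
(-0.066, 0.1375, 0.072) [[392.5 102.1]]
(-0.066, -0.1375, 0.072) [[ 59.4 102.9]]
from [0.4687 0.0881 0.2302] yaw 3.0622 deltas [-1.000e-04  1.700e-03  3.644e-01] turn -0.0026
```

{"api": "arm_command", "payload": {
  "deltas": [
    [0,0.001,0.05,0],
    [0,0.001,0.12,0],
    [0,0.001,0.19,0],
    [0,0.001,0.25,0],
    [0,0.001,0.3,0],
    [0,0.001,0.33,0],
    [0,0.001,0.345,0],
    [0,0.001,0.355,0],
    [0,0.001,0.362,0],
    [0,0.001,0.362,0]
  ]
}}

```text
time: 32.25
tool_pos: [0.4696, 0.089, 0.0502]
orientation: [3.142, 0.001, 3.064]
force: [-0.6, -0.1, -4.1]
width: 0.0377
grasp_force: 91.2
```

{"api": "arm_command", "payload": {
  "deltas": [
    [0,0,0.003,0],
    [0,0,0.006,0],
    [0,0,0.006,0]
  ]
}}

```text
time: 32.55
tool_pos: [0.4704, 0.0882, 0.0485]
orientation: [-3.14, 0.003, 3.063]
force: [-1.6, -2.2, 4.3]
width: 0.0376
grasp_force: 92.5
```

{"api": "arm_command", "payload": {
  "deltas": [
    [0,0,0,0],
    [0,0,0,0],
    [0,0,0,0],
    [0,0,-0.02,0],
    [0,0,-0.08,0],
    [0,0,-0.16,0],
    [0,0,-0.25,0],
    [0,0,-0.34,0],
    [0,0,-0.4,0],
    [0,0,-0.4,0],
    [0,0,-0.4,0]
  ],
  "fingers": -0.4
}}

```text
time: 33.65
tool_pos: [0.4697, 0.0891, 0.2481]
orientation: [3.141, 0.003, 3.064]
force: [-0.2, -0.0, -0.5]
width: 0.0601
grasp_force: 0.0
```

```bash
python3 -c "
from h import *
s=st(); c=cap('wrist','w12'); dl([.487,-.17,.33],2.54);
from bar import bars
bars('w12')"
```

```text
t 33.65 pos [0.4697 0.0891 0.2481] rpy [3.141e+00 3.000e-03 3.064e+00] F [-0.2 -0.  -0.5] w 0.0601 g 0.0 q [ 0.05  0.   -0.31  1.26  0.    0.13]
from [0.4686 0.089  0.2466] yaw 3.0637 deltas [-0.0768 -0.5136 -0.1669] turn 1.0003
w12 px [325.  87.] [166  76 316  22] W 389.1 93.9 size 304 19 ang 85.5
w12 px [330. 218.] [187  99 274 299] W 578.4 77.3 size 371 310 ang 4.1
w12 px [599. 182.] [563 122  77 133] W 518.4 388.3 size 133 80 ang 14.6
w12 px [ 39. 156.] [  0 125  83  61] W 430.0 -210.9 size 103 53 ang 93.4
```

{"api": "arm_command", "payload": {
  "deltas": [
    [0,0,-0.08,0.2],
    [0,-0.04,-0.16,0.4],
    [-0.01,-0.12,-0.167,0.6],
    [-0.03,-0.2,-0.167,0.8],
    [-0.04,-0.28,-0.167,0.97],
    [-0.055,-0.36,-0.167,1],
    [-0.065,-0.44,-0.167,1],
    [-0.077,-0.513,-0.167,1],
    [-0.077,-0.513,-0.167,1]
  ]
}}

```text
time: 34.6
tool_pos: [0.4869, -0.1731, 0.3276]
orientation: [-3.14, -0.004, 2.535]
force: [0.2, 0.8, -0.3]
width: 0.0598
grasp_force: 0.0
```

{"api": "arm_command", "payload": {
  "deltas": [
    [0,0,0,0.2],
    [0,0,0,0.45],
    [0,0,0,0.7],
    [0,0,0,0.95],
    [0,0,0,1],
    [0,0,0,1]
  ]
}}

```text
time: 35.2
tool_pos: [0.4869, -0.1689, 0.329]
orientation: [-3.14, -0.002, 2.019]
force: [0.0, 0.6, -0.6]
width: 0.0592
grasp_force: 0.0
```

{"api": "arm_command", "payload": {
  "deltas": [
    [0,0,0,0.2],
    [0,0,0,0.4],
    [0,0,0,0.58],
    [0,0,0,0.604],
    [0,0,0,0.604]
  ]
}}

```text
time: 35.7
tool_pos: [0.4874, -0.1694, 0.3299]
orientation: [-3.141, -0.001, 1.703]
force: [-0.4, 0.2, 0.4]
width: 0.0596
grasp_force: 0.0
```

```bash
sed -i "s/'w10'/'w13'/g" bar.py; python3 bar.py | grep -v ' W .* -[1234][0-9]\.'; python3 -c "
from h import *
dl([.4385,-.2425,.011],1.715)"
```

```text
t 35.7 pos [ 0.4874 -0.1694  0.3299] rpy [-3.141e+00 -1.000e-03  1.703e+00] F [-0.4  0.2  0.4] w 0.0596 g 0.0 q [-0.46  0.05 -0.09  1.43  0.    0.98]
w13 px [13. 30.] [ 0  0 26 56] W 107.3 -69.4 size 64 31 ang 83.5
w13 px [282. 202.] [259 154  45  97] W 438.4 -242.8 size 132 52 ang 98.4
w13 px [614. 330.] [566 206  74 194] W 936.1 -371.0 size 363 119 ang 115.0
w13 px [418. 292.] [402 265  32  57] W 645.1 -349.7 size 101 23 ang 117.8
from [ 0.4874 -0.1695  0.3301] yaw 1.7028 deltas [-0.1321 -0.1159  0.6381] turn -0.0233
```

{"api": "arm_command", "payload": {
  "deltas": [
    [-0.05,-0.05,0.05,-0.02],
    [-0.11,-0.1,0.14,-0.023],
    [-0.132,-0.116,0.24,-0.023],
    [-0.132,-0.116,0.34,-0.023],
    [-0.132,-0.116,0.43,-0.023],
    [-0.132,-0.116,0.51,-0.023],
    [-0.132,-0.116,0.57,-0.023],
    [-0.132,-0.116,0.605,-0.023],
    [-0.132,-0.116,0.625,-0.023],
    [-0.132,-0.116,0.637,-0.023],
    [-0.132,-0.116,0.637,-0.023],
    [-0.132,-0.116,0.637,-0.023]
  ]
}}

```text
time: 36.95
tool_pos: [0.4395, -0.2433, 0.0128]
orientation: [3.14, 0.001, 1.713]
force: [0.1, 0.1, 0.7]
width: 0.0596
grasp_force: 0.0
```

{"api": "arm_command", "payload": {
  "deltas": [
    [0,0,0,0],
    [0,0,0,0],
    [0,0,0,0],
    [0,0,0,0],
    [0,0,0,0],
    [0,0,0,0]
  ],
  "fingers": 0.6,
  "grip_force": 60
}}

```text
time: 37.55
tool_pos: [0.4394, -0.2435, 0.0133]
orientation: [3.14, 0.002, 1.712]
force: [-1.2, -0.1, 5.2]
width: 0.038
grasp_force: 60.0
```

{"api": "arm_command", "payload": {
  "deltas": [
    [0,0,-0.02,0],
    [0,0,-0.06,0],
    [0,0,-0.12,0],
    [0,0,-0.18,0],
    [0,0,-0.24,-0.15],
    [0,0,-0.3,-0.35],
    [0,0,-0.36,-0.55],
    [0,0,-0.42,-0.75],
    [0,0,-0.44,-0.86],
    [0,0,-0.44,-0.86],
    [0,0,-0.44,-0.86]
  ],
  "grip_force": 90
}}

```text
time: 38.65
tool_pos: [0.4378, -0.2421, 0.2311]
orientation: [-3.141, -0.001, 2.161]
force: [-0.9, 0.1, -4.5]
width: 0.0376
grasp_force: 90.9
```

{"api": "arm_command", "payload": {
  "deltas": [
    [0,0,0,-0.2],
    [0,0,0,-0.45],
    [0,0,0,-0.7],
    [0,0,0,-0.86],
    [0,0,0,-0.86],
    [0,0,0,-0.86]
  ]
}}

```text
time: 39.25
tool_pos: [0.4377, -0.242, 0.2304]
orientation: [3.141, -0.003, 2.61]
force: [-0.7, -0.9, -2.9]
width: 0.0373
grasp_force: 90.8
```

```bash
python3 -c "
from h import *
st(); dl([.4615,-.0008,.23],3.0636)"
```

```text
t 39.25 pos [ 0.4377 -0.242   0.2304] rpy [ 3.141e+00 -3.000e-03  2.610e+00] F [-0.7 -0.9 -2.9] w 0.0373 g 90.8 q [-0.63  0.06 -0.29  1.23  0.   -0.1 ]
from [ 0.4377 -0.242   0.2304] yaw 2.6105 deltas [0.2033 0.4402 0.0015] turn -0.8654
```

{"api": "arm_command", "payload": {
  "deltas": [
    [0.03,0.06,0,-0.2],
    [0.06,0.14,0,-0.4],
    [0.1,0.22,0,-0.6],
    [0.14,0.3,0,-0.8],
    [0.17,0.37,0,-0.865],
    [0.19,0.42,0,-0.865],
    [0.203,0.44,0,-0.865],
    [0.203,0.44,0,-0.865],
    [0.203,0.44,0,-0.865]
  ]
}}

```text
time: 40.15
tool_pos: [0.4617, -0.0021, 0.2316]
orientation: [-3.141, -0.0, 3.065]
force: [0.0, -0.7, -4.3]
width: 0.0375
grasp_force: 91.4
```

```bash
python3 -c "
from h import *
st(); c=cap('wrist','w14'); cap('side','s13'); dl([.4615,-.0008,.048],3.0636)
g=cv2.cvtColor(c['pixels'],cv2.COLOR_RGB2GRAY)
for y in range(100,200,6): print(y,''.join('%x'%(v//16) for v in g[y,230:430:3]))
"
```

```text
t 40.15 pos [ 0.4617 -0.0021  0.2316] rpy [-3.141 -0.     3.065] F [ 0.  -0.7 -4.3] w 0.0375 g 91.4 q [-0.14 -0.02 -0.36  1.23 -0.   -0.07]
from [ 0.4618 -0.0026  0.2317] yaw 3.0638 deltas [0.0008 0.0037 0.3673] turn 0.0005
100 abaabaeeeeeeaa99444444444444444444444444444444444444444444444434443
106 aaaaaaeeeeeeaaaa544444444444444444444444444444444444444444444444444
112 aaaaaaeeeeeeecce666666666666666666666666666655555555555555677888765
118 aaaaaeeeeeeeeeee86666666666666666666666666655555555533334888899efff
124 aaaaadeeeeeeeeee96666666666666666666666666666555553333335888899ffff
130 a99999eeeeeeddddd6666666cdd566666666666666666555553333333347899ffff
136 99999cddddddeeeea6666776697789abba987796677755555534577757679bcdeee
142 aa99a9eeeeeeeeeee778888888887788887887888788787533345999aa68abcdeee
148 99999bdddb9888888888888773333333333333378788888888888888a6679abbcdd
154 999999edaaa97878888888888888887777678888888888877788abbb33579abccdd
160 99999cdaaaaaaaa987677688888878887776787787888889bbbbbbbb33679abccdd
166 999999d9aaaaaaaaacffffffffffffffeeeefffefffffedbbbbbbbba33689abcddd
172 99999dddaaaaaaaaaaffffffffffffffeeeefffeffeffecbbbbbbbba33689abccdd
178 88888cccbaaaaaaaaaffffffffffffffeeeeffeeffeffebbbbbbbbb83368abbcddd
184 88888cccdaaaaaaaaaffffffffffefffeeeeffeeffeeeebbbbbbbb966679abccddd
190 aaaaaeeeeeaaaaaaaaffffffffffeefeeeeefffefeeeeebbbbba66656679abccddd
196 aaaaaeeeeeaaaa9aa8fffffffeffeeffeeeeefeefeefeebbb835988aa679abccddd
```

{"api": "arm_command", "payload": {
  "deltas": [
    [0,0.003,0.05,0],
    [0,0.003,0.12,0],
    [0,0.003,0.19,0],
    [0,0.003,0.25,0],
    [0,0.003,0.3,0],
    [0,0.003,0.33,0],
    [0,0.003,0.345,0],
    [0,0.003,0.355,0],
    [0,0.003,0.363,0],
    [0,0.003,0.367,0],
    [0,0.003,0.367,0]
  ]
}}

```text
time: 41.35
tool_pos: [0.4632, -0.0013, 0.0496]
orientation: [-3.139, 0.002, 3.065]
force: [-1.2, -4.8, 1.5]
width: 0.0373
grasp_force: 92.3
```

{"api": "arm_command", "payload": {
  "deltas": [
    [0,-0.002,0,0],
    [0,-0.004,0.003,0],
    [0,-0.004,0.004,0]
  ]
}}

```text
time: 41.65
tool_pos: [0.4635, -0.0024, 0.0483]
orientation: [-3.141, 0.003, 3.065]
force: [-5.0, -1.1, 15.2]
width: 0.0379
grasp_force: 93.5
```

{"api": "arm_command", "payload": {
  "deltas": [
    [0,0,0,0],
    [0,0,0,0],
    [0,0,0,0],
    [0,0,-0.02,0],
    [0,0,-0.08,0],
    [0,0,-0.16,0],
    [0,0,-0.25,0],
    [0,0,-0.34,0],
    [0,0,-0.44,0],
    [0,0,-0.5,0],
    [0,0,-0.5,0],
    [0,0,-0.5,0]
  ],
  "fingers": -0.4
}}

```text
time: 42.85
tool_pos: [0.4622, -0.002, 0.2974]
orientation: [3.142, 0.002, 3.066]
force: [-0.9, 0.1, -1.0]
width: 0.06
grasp_force: 0.0
```

```bash
python3 -c "
from h import *
st(); c=cap('wrist','w15'); cap('side','s14'); cap('scene','sc14'); dl([.545,.12,.33],2.54)
im=np.hstack([c['pixels'][:,:,::-1][0:400,120:520],cv2.resize(cv2.imread('pics/s14.png')[150:300,200:350],(400,400),interpolation=2)]); cv2.imwrite('pics/j7.png',im)
"; python3 jaw.py s14
```

```text
t 42.85 pos [ 0.4622 -0.002   0.2974] rpy [3.142e+00 2.000e-03 3.066e+00] F [-0.9  0.1 -1. ] w 0.06 g 0.0 q [-0.14 -0.05 -0.25  1.36  0.   -0.07]
from [ 0.4606 -0.0018  0.2946] yaw 3.0658 deltas [-0.1496  0.2556 -0.0713] turn 1.0043
s14 [(np.float32(0.76691604), np.float64(30.5)), (np.float32(0.7664221), np.float64(30.0)), (np.float32(0.76231533), np.float64(29.5))]
```

View pics/j7.png

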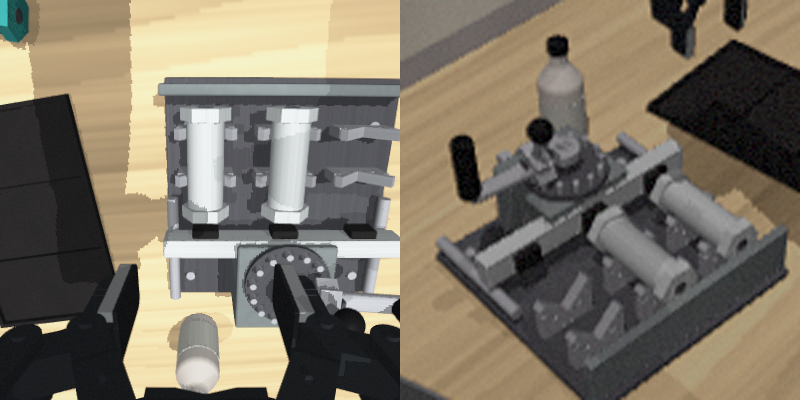

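Both barrels lie in the rests of bays 2 and 3, clear of the open jaw, and the pawl knob is still on the open side. Next I locate the knob and turn to reach it.

```bash
python3 -c "
from h import *
from scipy.optimize import least_squares
s,w=load('s14'),load('w15')
f=lambda X:np.concatenate([proj(s,X)[0]-(252.5,199.1),.3*(proj(w,X)[0]-(470,320))])
q=least_squares(f,[.6,.1,.18]); print('knob',q.x,q.fun.round(2))
for z in(.165,.172,.18): print(back(w,[(470,320)],z), back(s,[(252.5,199.1)],z))
p=back(s,[(200+165*.375-0,0)],.1) if 0 else None
for ph in(-.1,-.06,-.02): 
    a=-.078+ph; P=np.array([.5955-.115*np.sin(a),.0815+.115*np.cos(a)])
    print(ph,P,proj(s,[*P,.205]).round(1),proj(s,[*P,.14]).round(1))
print('post px side', 200+(460-400)*.375,150+140*.375,'bottom',200+72*.375,150+195*.375)
"
```

```text
knob [0.58201874 0.11526566 0.18547513] [0.14 0.19 0.04 0.23]
[[0.59748126 0.12392874 0.165     ]] [[0.6015147  0.10045189 0.165     ]]
[[0.59191282 0.12091335 0.172     ]] [[0.59514092 0.10543113 0.172     ]]
[[0.58554889 0.11746719 0.18      ]] [[0.5878566 0.1111217 0.18     ]]
-0.1 [0.61586208 0.19468298] [[220.6 202.4]] [[223.7 220.2]]
-0.06 [0.61131968 0.19540671] [[221.5 203.3]] [[224.6 221.2]]
-0.02 [0.60675197 0.19594821] [[222.4 204.2]] [[225.5 222.1]]
post px side 222.5 202.5 bottom 227.0 223.125
```

{"api": "arm_command", "payload": {
  "deltas": [
    [0,0,-0.03,0.2],
    [-0.02,0.03,-0.07,0.45],
    [-0.05,0.07,-0.07,0.7],
    [-0.08,0.13,-0.07,0.95],
    [-0.11,0.19,-0.07,1],
    [-0.14,0.24,-0.07,1],
    [-0.14,0.24,-0.07,1]
  ],
  "fingers": 1
}}

```text
time: 43.7
tool_pos: [0.5413, 0.1146, 0.3287]
orientation: [-3.14, -0.003, 2.545]
force: [-0.1, 0.2, -0.7]
width: 0.0003
grasp_force: 0.0
```

{"api": "arm_command", "payload": {
  "deltas": [
    [0,0,0,0.2],
    [0,0,0,0.45],
    [0,0,0,0.7],
    [0,0,0,0.95],
    [0,0,0,1],
    [0,0,0,1]
  ]
}}

```text
time: 44.3
tool_pos: [0.54, 0.1119, 0.3303]
orientation: [-3.14, -0.001, 2.02]
force: [-0.2, 0.5, -0.1]
width: 0.0003
grasp_force: 0.0
```

{"api": "arm_command", "payload": {
  "deltas": [
    [0,0,0,0.2],
    [0,0,0,0.45],
    [0,0,0,0.7],
    [0,0,0,0.95],
    [0,0,0,1],
    [0,0,0,1]
  ]
}}

```text
time: 44.9
tool_pos: [0.5405, 0.1122, 0.331]
orientation: [-3.141, 0.0, 1.498]
force: [-0.1, -0.8, 0.2]
width: -0.0003
grasp_force: 0.0
```

```bash
python3 -c "
from h import *
st(); c=cap('wrist','w16'); cap('side','s15'); dl([.53,.123,.23],1.492)
g=c['pixels'].max(2)
for y in range(60,300,8): print(y,''.join('#' if v<30 else ('+' if v<60 else '.') for v in g[y,230:500:4]))
for X in ([.575,.118,.175],[.611,.196,.205]): print(proj(c,X))
"
```

```text
t 44.9 pos [0.5405 0.1122 0.331 ] rpy [-3.141  0.     1.498] F [-0.1 -0.8  0.2] w -0.0003 g 0.0 q [ 0.09  0.11 -0.02  1.44 -0.    1.73]
from [0.5406 0.1122 0.3312] yaw 1.4973 deltas [ 0.0199 -0.0227  0.2024] turn 0.0102
60 ....................................................................
68 .............................................####...................
76 .....................+++++++.....+++++++####+++#+##.................
84 .....++.........++...............++.....####++#####.................
92 .....++.........++........##.....++.....+####++###..................
100 ......+.........+.........##.....+..................................
108 ......+.........+.........#+.....++.........++......................
116 ......+.........+.........+#.....+..........++++....................
124 ......++........++...............+..........+++.....................
132 .....+++........++...............+.........+........................
140 ....................................................................
148 ....................................................................
156 .....
[... 664 characters left out ...]
+...+++.+++++........++..++.............................
236 .......................++++.....+...++++++++++......................
244 .......................++##.....++++++++.+++++......................
252 .......................++#+.....++++++++..++++......................
260 .......................+#.......++++++++++++++......................
268 .......................##...........................................
276 ................####...##....###....................................
284 ................####...##....####.................................##
292 ................####...##+...####.................................##
[[365.76528925 174.79410641]]
[[416.02956606  76.46789864]]
```

{"api": "arm_command", "payload": {
  "deltas": [
    [0.019,0.003,0.03,0],
    [0.019,0.003,0.1,0],
    [0.019,0.003,0.18,0],
    [0.019,0.003,0.25,0],
    [0.019,0.003,0.3,0],
    [0.019,0.003,0.314,0],
    [0.019,0.003,0.314,0],
    [0.019,0.013,0.314,0],
    [0.018,0.023,0.314,0],
    [0.018,0.033,0.314,0],
    [0.017,0.043,0.314,0],
    [0.017,0.053,0.314,0]
  ]
}}

```text
time: 46.2
tool_pos: [0.5687, 0.1187, 0.1749]
orientation: [3.14, -0.0, 1.495]
force: [-1.0, -0.3, 0.2]
width: 0.0002
grasp_force: 0.1
```

{"api": "arm_command", "payload": {
  "deltas": [
    [0,0.008,0,0],
    [0,0.016,0,0],
    [-0.001,0.024,0,0]
  ]
}}

```text
time: 46.5
tool_pos: [0.58, 0.1174, 0.1742]
orientation: [-3.141, 0.0, 1.495]
force: [-0.2, -0.2, 1.2]
width: 0.0002
grasp_force: 0.0
```

{"api": "arm_command", "payload": {
  "deltas": [
    [0,0.006,0,0],
    [0,0.012,0,0],
    [0,0.012,0,0]
  ]
}}

```text
time: 46.8
tool_pos: [0.5861, 0.1169, 0.1743]
orientation: [3.141, -0.0, 1.495]
force: [-0.6, 0.4, -0.3]
width: -0.0003
grasp_force: 0.0
```

```bash
python3 -c "
from h import *
st(); c=cap('wrist','w17'); cap('side','s16')
g=c['pixels'].max(2)
for y in range(190,320,6): print(y,''.join('#' if v<30 else ('+' if v<60 else '.') for v in g[y,230:480:4]))
print(proj(c,[[.582,.115,.1855],[.602,.113,.186],[.617,.11,.183],[.63,.109,.172]]))
"
```

```text
t 46.8 pos [0.5861 0.1169 0.1743] rpy [ 3.141 -0.     1.495] F [-0.6  0.4 -0.3] w -0.0003 g 0.0 q [ 0.09  0.26 -0.17  1.14  0.    1.74]
190 ...............................................................
196 ++.............................................................
202 +++............................................................
208 .++......+.............++++....................................
214 .+++++++++..........+................+.........................
220 .........+.......+...++...+..+++++..+..+.......................
226 .........+..##............+..............+.....................
232 .........+.+##............................+....................
238 .......+...+++.................................................
244 .......+...++..................................................
250 .......+...+...................................................
256 ...........+...................................................
262 .......................+#.................+++..................
268 .......................+#.............+###+....................
274 ................+##+...##....###...+#########+.................
280 ..+.............+###...##....###+.#############................
286 ..+++...........####...##....###################...............
292 ..+++.....+.....++##...##....###################+..............
298 ...++++++++....+####...##+...####################..............
304 ...++++++++....++++#...+#....####################..............
310 ...+++....+...+####+###+#.######################...............
316 ..##+##...+..++###++##########+#################...............
[[317.80660178 294.11918034]
 [364.3494191  295.69196348]
 [397.84291817 295.34758688]
 [420.98479518 282.04692258]]
```

The ball now sits at about (395,298), which corresponds to clockwise lean, so the pawl is set to close. I go to the post.

{"api": "arm_command", "payload": {
  "deltas": [
    [0,-0.006,-0.03,0],
    [0,-0.006,-0.12,0],
    [0,-0.006,-0.2,0],
    [0.05,0.01,-0.24,0],
    [0.11,0.03,-0.24,0],
    [0.162,0.04,-0.24,0],
    [0.162,0.04,-0.24,0],
    [0.162,0.04,-0.24,0]
  ],
  "fingers": -0.4
}}

```text
time: 47.7
tool_pos: [0.6115, 0.1965, 0.2951]
orientation: [3.141, 0.0, 1.496]
force: [-0.1, -0.2, 0.6]
width: 0.0598
grasp_force: 0.0
```

```bash
python3 -c "
from h import *
st(); c=cap('wrist','w18')
g=c['pixels'].max(2)
for y in range(160,270,6): print(y,''.join('#' if v<30 else ('+' if v<60 else '.') for v in g[y,230:480:4]))
print(proj(c,[[.612,.1965,.205],[.617,.196,.205]]))
"; python3 jaw.py s16
```

```text
t 47.7 pos [0.6115 0.1965 0.2951] rpy [3.141 0.    1.496] F [-0.1 -0.2  0.6] w 0.0598 g 0.0 q [ 0.21  0.28  0.12  1.4  -0.    1.86]
160 .+++..............++++.........................................
166 +++++.............+++..........................................
172 ...+..............++++.........................................
178 ...+.......##.....+++..####.++++...............................
184 ...+......++#.....++++######++++++.............................
190 ...+.......+#.....++++######+++++++............................
196 ...++......+#.....+++########++++++............................
202 ..+++......##......++###++###++.+..............................
208 ...++..............++##+##+##+++++++...........................
214 ...................++########+++++++...........................
220 ...................++########+++++++...........................
226 ....+..............++.+#####+++++++++..........................
232 ...+++.........................................................
238 ....++.++++++..................................................
244 ..+.++...++++....+++......++...................................
250 ..........++#..+..+.+.....++++.................................
256 ..........++#.......+.++.....+.................................
262 ..........++#................+++...............................
268 .....+#...++................++..+.........#+...................
[[327.33699429 209.60664049]
 [334.51818467 209.77426876]]
s16 [(np.float32(0.70780796), np.float64(31.0)), (np.float32(0.70659643), np.float64(31.5)), (np.float32(0.70608586), np.float64(30.5))]
```

{"api": "arm_command", "payload": {
  "deltas": [
    [0,0.004,0.06,0],
    [0,0.004,0.14,0],
    [0,0.004,0.2,0],
    [0,0.004,0.234,0],
    [0,0.004,0.234,0]
  ]
}}

```text
time: 48.25
tool_pos: [0.6108, 0.1944, 0.174]
orientation: [-3.135, 0.002, 1.494]
force: [-0.4, 0.1, 0.3]
width: 0.0599
grasp_force: 0.0
```

{"api": "arm_command", "payload": {
  "deltas": [
    [0,0,0,0],
    [0,0,0,0],
    [0,0,0,0],
    [0,0,0,0]
  ],
  "fingers": 0.34,
  "grip_force": 20
}}

```text
time: 48.65
tool_pos: [0.6146, 0.1961, 0.1788]
orientation: [3.139, -0.001, 1.495]
force: [0.4, -0.2, -0.1]
width: 0.0281
grasp_force: 0.0
```

{"api": "arm_command", "payload": {
  "deltas": [
    [0,-0.005,0,0],
    [0.0007,-0.014,0,0],
    [0,-0.032,0,0],
    [-0.0015,-0.0505,0,0],
    [-0.005,-0.0686,0,0],
    [-0.0096,-0.0864,0,0],
    [-0.0157,-0.1037,0,0],
    [-0.023,-0.1205,0,0],
    [-0.032,-0.1366,0,0],
    [-0.042,-0.152,0,0],
    [-0.0534,-0.1666,0,0],
    [-0.059,-0.1735,0,0],
    [-0.059,-0.1735,0,0]
  ]
}}

```text
time: 49.95
tool_pos: [0.5241, 0.1726, 0.1772]
orientation: [-3.141, 0.001, 1.494]
force: [-0.1, 0.2, 0.7]
width: 0.0281
grasp_force: 0.0
```

```bash
python3 -c "
from h import *
st(); cap('side','s17')
"; python3 jaw.py s17
```

```text
t 49.95 pos [0.5241 0.1726 0.1772] rpy [-3.141e+00  1.000e-03  1.494e+00] F [-0.1  0.2  0.7] w 0.0281 g 0.0 q [ 0.2   0.18 -0.26  1.13 -0.    1.85]
s17 [(np.float32(0.84477127), np.float64(31.0)), (np.float32(0.8438576), np.float64(31.5)), (np.float32(0.8419482), np.float64(30.5))]
```

{"api": "arm_command", "payload": {
  "deltas": [
    [0.006,0.007,0,0],
    [0.0174,0.0215,0,0],
    [0.0275,0.037,0,0],
    [0.0364,0.053,0,0],
    [0.044,0.07,0,0],
    [0.05,0.087,0,0],
    [0.0547,0.105,0,0],
    [0.058,0.123,0,0],
    [0.06,0.1413,0,0],
    [0.06,0.16,0,0],
    [0.059,0.178,0,0],
    [0.0565,0.1963,0,0],
    [0.0525,0.214,0,0],
    [0.047,0.232,0,0],
    [0.04,0.249,0,0],
    [0.032,0.2654,0,0],
    [0.0226,0.281,0,0],
    [0.012,0.296,0,0],
    [0.003,0.307,0,0],
    [0,0.31,0,0]
  ]
}}

```text
time: 52.0
tool_pos: [0.6804, 0.1605, 0.1774]
orientation: [3.141, 0.0, 1.494]
force: [-2.9, 2.3, 0.2]
width: 0.0285
grasp_force: 1.5
```

```bash
python3 -c "
from h import *
st(); cap('side','s18')
"; python3 jaw.py s18
```

```text
t 52.0 pos [0.6804 0.1605 0.1774] rpy [3.141 0.    1.494] F [-2.9  2.3  0.2] w 0.0285 g 1.5 q [ 0.14  0.43  0.08  1.22 -0.    1.79]
s18 [(np.float32(0.6026122), np.float64(22.0)), (np.float32(0.60177547), np.float64(22.5)), (np.float32(0.60014457), np.float64(21.5))]
```

{"api": "arm_command", "payload": {
  "deltas": [
    [0.006,-0.007,0,0],
    [0.0174,-0.0215,0,0],
    [0.0275,-0.037,0,0],
    [0.0364,-0.053,0,0],
    [0.044,-0.07,0,0],
    [0.05,-0.087,0,0],
    [0.0547,-0.105,0,0],
    [0.058,-0.123,0,0],
    [0.06,-0.1413,0,0],
    [0.06,-0.16,0,0],
    [0.059,-0.178,0,0],
    [0.0565,-0.1963,0,0],
    [0.0525,-0.214,0,0],
    [0.047,-0.232,0,0],
    [0.04,-0.249,0,0],
    [0.032,-0.2654,0,0],
    [0.0226,-0.281,0,0],
    [0.012,-0.296,0,0],
    [0.003,-0.307,0,0],
    [0,-0.31,0,0]
  ]
}}

```text
time: 54.05
tool_pos: [0.524, 0.1725, 0.1772]
orientation: [-3.141, 0.0, 1.495]
force: [0.3, 0.9, -0.8]
width: 0.0286
grasp_force: 0.4
```

{"api": "arm_command", "payload": {
  "deltas": [
    [0.006,0.007,0,0],
    [0.0174,0.0215,0,0],
    [0.0275,0.037,0,0],
    [0.0364,0.053,0,0],
    [0.044,0.07,0,0],
    [0.05,0.087,0,0],
    [0.0547,0.105,0,0],
    [0.058,0.123,0,0],
    [0.06,0.1413,0,0],
    [0.06,0.16,0,0],
    [0.059,0.178,0,0],
    [0.0565,0.1963,0,0],
    [0.0525,0.214,0,0],
    [0.047,0.232,0,0],
    [0.04,0.249,0,0],
    [0.032,0.2654,0,0],
    [0.0226,0.281,0,0],
    [0.012,0.296,0,0],
    [0.003,0.307,0,0],
    [0,0.31,0,0]
  ]
}}

```text
time: 56.05
tool_pos: [0.6803, 0.1605, 0.1772]
orientation: [3.141, 0.0, 1.494]
force: [-3.3, 3.1, -0.1]
width: 0.0282
grasp_force: 1.8
```

```bash
python3 -c "
from h import *
st(); cap('side','s19')
"; python3 jaw.py s19
```

```text
t 56.05 pos [0.6803 0.1605 0.1772] rpy [3.141 0.    1.494] F [-3.3  3.1 -0.1] w 0.0282 g 1.8 q [ 0.14  0.44  0.08  1.22 -0.    1.79]
s19 [(np.float32(0.48775724), np.float64(11.0)), (np.float32(0.48765436), np.float64(11.5)), (np.float32(0.48577243), np.float64(10.5))]
```

{"api": "arm_command", "payload": {
  "deltas": [
    [0.006,-0.007,0,0],
    [0.0174,-0.0215,0,0],
    [0.0275,-0.037,0,0],
    [0.0364,-0.053,0,0],
    [0.044,-0.07,0,0],
    [0.05,-0.087,0,0],
    [0.0547,-0.105,0,0],
    [0.058,-0.123,0,0],
    [0.06,-0.1413,0,0],
    [0.06,-0.16,0,0],
    [0.059,-0.178,0,0],
    [0.0565,-0.1963,0,0],
    [0.0525,-0.214,0,0],
    [0.047,-0.232,0,0],
    [0.04,-0.249,0,0],
    [0.032,-0.2654,0,0],
    [0.0226,-0.281,0,0],
    [0.012,-0.296,0,0],
    [0.003,-0.307,0,0],
    [0,-0.31,0,0]
  ]
}}

```text
time: 58.1
tool_pos: [0.524, 0.1726, 0.1772]
orientation: [-3.141, 0.0, 1.495]
force: [0.8, 0.9, -0.0]
width: 0.0284
grasp_force: 0.4
```

{"api": "arm_command", "payload": {
  "deltas": [
    [0.006,0.007,0,0],
    [0.0174,0.0215,0,0],
    [0.0275,0.037,0,0],
    [0.0364,0.053,0,0],
    [0.044,0.07,0,0],
    [0.05,0.087,0,0],
    [0.0547,0.105,0,0],
    [0.058,0.123,0,0],
    [0.06,0.1413,0,0]
  ]
}}

```text
time: 59.0
tool_pos: [0.597, 0.1988, 0.1771]
orientation: [-3.138, -0.002, 1.495]
force: [-4.8, 3.8, 1.4]
width: 0.028
grasp_force: 2.6
```

{"api": "arm_command", "payload": {
  "deltas": [
    [0,0.009,0,0],
    [0,0.018,0,0],
    [0,0.027,0,0],
    [-0.001,0.036,0,0]
  ]
}}

```text
time: 59.4
tool_pos: [0.6147, 0.1966, 0.1768]
orientation: [-3.138, -0.001, 1.495]
force: [-3.6, 3.4, 0.5]
width: 0.0281
grasp_force: 2.2
```

{"api": "arm_command", "payload": {
  "deltas": [
    [-0.001,0.009,0,0],
    [-0.003,0.018,0,0]
  ]
}}

```text
time: 59.6
tool_pos: [0.6236, 0.1944, 0.1768]
orientation: [-3.139, -0.001, 1.495]
force: [-4.7, 3.0, -0.4]
width: 0.0283
grasp_force: 2.1
```

```bash
python3 -c "
from h import *
st(); cap('side','s20')
"; python3 jaw.py s20
```

```text
t 59.6 pos [0.6236 0.1944 0.1768] rpy [-3.139e+00 -1.000e-03  1.495e+00] F [-4.7  3.  -0.4] w 0.0283 g 2.1 q [ 0.2   0.36 -0.03  1.18  0.    1.85]
s20 [(np.float32(0.52101254), np.float64(7.0)), (np.float32(0.52045006), np.float64(7.5)), (np.float32(0.5199622), np.float64(6.5))]
```

{"api": "arm_command", "payload": {
  "deltas": [
    [-0.002,0.009,0,0],
    [-0.004,0.018,0,0]
  ]
}}

```text
time: 59.85
tool_pos: [0.6325, 0.1915, 0.1768]
orientation: [-3.139, -0.001, 1.495]
force: [-3.9, 3.6, 0.1]
width: 0.0285
grasp_force: 2.0
```

{"api": "arm_command", "payload": {
  "deltas": [
    [-0.0025,0.009,0,0],
    [-0.0055,0.0176,0,0]
  ]
}}

```text
time: 60.05
tool_pos: [0.6413, 0.188, 0.1769]
orientation: [-3.139, -0.001, 1.495]
force: [-3.8, 3.4, 0.4]
width: 0.0282
grasp_force: 2.0
```

{"api": "arm_command", "payload": {
  "deltas": [
    [-0.003,0.0085,0,0],
    [-0.007,0.017,0,0]
  ]
}}

```text
time: 60.25
tool_pos: [0.65, 0.1836, 0.177]
orientation: [-3.14, -0.0, 1.495]
force: [-4.3, 3.0, -0.2]
width: 0.0282
grasp_force: 2.0
```

{"api": "arm_command", "payload": {
  "deltas": [
    [-0.004,0.008,0,0],
    [-0.008,0.0165,0,0]
  ]
}}

```text
time: 60.45
tool_pos: [0.6581, 0.1788, 0.1772]
orientation: [-3.141, -0.0, 1.495]
force: [-4.1, 3.3, 0.3]
width: 0.0281
grasp_force: 2.0
```

```bash
python3 -c "
from h import *
st(); cap('side','s21')
"; python3 jaw.py s21
```

```text
t 60.45 pos [0.6581 0.1788 0.1772] rpy [-3.141 -0.     1.495] F [-4.1  3.3  0.3] w 0.0281 g 2.0 q [0.17 0.41 0.04 1.2  0.   1.82]
s21 [(np.float32(0.48730037), np.float64(2.5)), (np.float32(0.48665655), np.float64(2.0)), (np.float32(0.48596707), np.float64(3.0))]
```

{"api": "arm_command", "payload": {
  "deltas": [
    [-0.0045,0.008,0,0],
    [-0.0094,0.0157,0,0]
  ]
}}

```text
time: 60.7
tool_pos: [0.6654, 0.1737, 0.1772]
orientation: [-3.141, -0.0, 1.495]
force: [-3.5, 2.9, 0.2]
width: 0.0283
grasp_force: 2.1
```

{"api": "arm_command", "payload": {
  "deltas": [
    [-0.005,0.0075,0,0],
    [-0.0107,0.015,0,0]
  ]
}}

```text
time: 60.9
tool_pos: [0.6707, 0.1691, 0.1771]
orientation: [-3.137, -0.003, 1.496]
force: [-9.5, 7.7, 2.5]
width: 0.0283
grasp_force: 5.8
```

{"api": "arm_command", "payload": {
  "deltas": [
    [-0.006,0.007,0,0],
    [-0.012,0.014,0,0],
    [-0.012,0.014,0,0]
  ]
}}

```text
time: 61.2
tool_pos: [0.6727, 0.165, 0.1764]
orientation: [-3.127, -0.007, 1.497]
force: [-16.9, 12.0, 5.2]
width: 0.028
grasp_force: 8.7
```

```bash
python3 -c "
from h import *
st(); cap('side','s22')
"; python3 jaw.py s22
```

```text
t 61.2 pos [0.6727 0.165  0.1764] rpy [-3.127 -0.007  1.497] F [-16.9  12.    5.2] w 0.028 g 8.7 q [0.14 0.43 0.08 1.23 0.01 1.79]
s22 [(np.float32(0.4884916), np.float64(0.5)), (np.float32(0.48778325), np.float64(1.0)), (np.float32(0.48720142), np.float64(0.0))]
```

The handle is blocked at 20 N, short of where the free stroke went, so the jaw is at its closed stop. I relieve, release, lift and retreat.

{"api": "arm_command", "payload": {
  "deltas": [
    [0.006,-0.008,0,0],
    [0.01,-0.014,0,0],
    [0.01,-0.014,0,0]
  ]
}}

```text
time: 61.55
tool_pos: [0.6696, 0.1671, 0.1765]
orientation: [-3.136, 0.001, 1.496]
force: [-8.4, 4.1, 0.9]
width: 0.0283
grasp_force: 4.3
```

{"api": "arm_command", "payload": {
  "deltas": [
    [0,0,0,0],
    [0,0,0,0],
    [0,0,0,0],
    [0,0,-0.05,0],
    [0,0,-0.14,0],
    [0,0,-0.24,0],
    [0,0,-0.32,0],
    [0.06,0,-0.36,0],
    [0.06,0,-0.36,0],
    [0.06,0,-0.36,0]
  ],
  "fingers": -0.4
}}

```text
time: 62.55
tool_pos: [0.6756, 0.1965, 0.358]
orientation: [3.139, 0.0, 1.495]
force: [0.4, 0.5, -0.7]
width: 0.0597
grasp_force: 0.0
```

```bash
cat > chk.py <<'E'
from h import *
import sys
t=sys.argv[1]
st(); cap('side',t); cap('scene','sc'+t); cap('wrist','w'+t)
a=cv2.cvtColor(cv2.imread('pics/side0.png'),6).astype(np.float32); b=cv2.cvtColor(cv2.imread(f'pics/{t}.png'),6).astype(np.float32)
c=load('side0'); d=np.array([np.cos(.078),-np.sin(.078),0])
for nm,u0 in (('left end',(240.,253.)),('pad1',(255.,250.)),('right',(306.,211.))):
    P=back(c,[u0],.075)[0]; T=cv2.getRectSubPix(a,(17,13),u0); r=[]
    for m in np.arange(-4,34,.5):
        u=proj(c,P+d*m/1000)[0]; r.append((float(cv2.matchTemplate(cv2.getRectSubPix(b,(17,13),(float(u[0]),float(u[1]))),T,5)[0,0]),float(m)))
    print(nm,sorted(r)[::-1][:3])
# expected barrel end faces at stop: near-end pixel of barrel axis, closed (mid x=-6 => visible near end x=-66, far end +54)
f=np.array([.4646,.0892]); n=np.array([.0784,.9969])
for y in(0,-.09):
    for x in(-.066,.054): print(y,x,proj(load(t),[*(f+x*d[:2]+y*n),.062]).round(1))
print(b[200:262:3,240:345:3].astype(int)//16)
E
python3 chk.py s23 | cut -c1-200; python3 -c "
from h import *
dl([.5,-.3,.36])"
```

```text
t 62.55 pos [0.6756 0.1965 0.358 ] rpy [3.139 0.    1.495] F [ 0.4  0.5 -0.7] w 0.0597 g 0.0 q [ 0.19  0.39  0.4   1.57 -0.    1.84]
left end [(0.9948781728744507, 0.0), (0.9922088384628296, 0.5), (0.9901629686355591, -0.5)]
pad1 [(0.9943461418151855, 0.0), (0.9939935803413391, -0.5), (0.9929221272468567, 0.5)]
right [(0.48587748408317566, 1.0), (0.4857059419155121, 0.5), (0.4840300679206848, 1.5)]
0 -0.066 [[307.1 260. ]]
0 0.054 [[278.7 236.5]]
-0.09 -0.066 [[330.3 243.6]]
-0.09 0.054 [[301.8 221.8]]
[[5 6 6 7 4 5 3 5 3 5 6 9 9 9 5 8 9 9 9 9 9 9 9 4 0 1 1 1 1 1 1 2 1 1 1]
 [6 6 8 9 9 4 8 3 4 4 3 5 6 6 4 5 5 9 9 9 9 9 9 8 9 3 1 2 1 2 1 1 1 1 1]
 [7 6 8 8 8 3 7 7 8 4 2 3 6 4 1 2 5 5 9 9 9 9 9 9 9 9 9 2 0 1 1 1 1 1 1]
 [8 7 6 5 4 6 6 7 5 2 2 2 3 3 4 1 1 4 5 8 9 8 6 6 8 9 9 9 8 1 1 1 1 1 2]
 [4 4 2 2 1 2 1 4 1 2 2 2 3 4 4 2 1 2 3 5 6 6 6 6 6 9 9 9 8 8 7 0 1 1 1]
 [3 4 3 3 2 2 3 2 2 3 3 7 3 4 3 2 2 1 5 6 6 6 6 5 6 9 9 8 8 8 9 9 7 0 1]
 [5 5 4 3 3 8 3 7 3 7 3 4 2 3 2 2 3 6 6 6 6 6 5 5 5 5 8 8 8 9 9 9 9 9 5]
 [3 3 5 2 3 5 4 5 3 5 3 2 2 2 2 6 6 6 6 4 5 5 6 6 5 5 5 5 8 9 9 9 8 8 8]
 [3 3 3 
[... 320 characters left out ...]
3 2 2 4 4 4 4 5 5 6 6 6 6 6 6 5 4 3]
 [3 3 3 3 2 6 9 9 9 5 5 8 8 8 9 9 9 8 5 1 4 4 4 4 2 5 5 5 6 6 5 4 4 4 3]
 [3 3 3 4 9 9 9 9 5 5 5 5 6 7 8 9 9 9 9 6 4 5 2 2 7 6 4 5 6 5 5 4 3 2 3]
 [3 3 8 9 9 9 6 5 5 5 3 1 3 5 7 8 8 9 9 9 7 3 3 2 6 5 4 5 8 4 4 3 3 3 3]
 [7 9 9 9 8 1 1 5 4 2 2 1 6 7 4 6 8 8 9 9 9 8 7 3 4 5 4 4 6 5 3 3 3 3 3]
 [9 9 9 3 1 1 0 2 1 3 3 3 4 5 4 4 6 7 8 9 9 9 9 9 5 5 5 6 4 3 3 2 3 2 1]
 [9 6 5 4 0 1 0 2 2 7 5 3 4 5 5 4 2 6 7 8 9 9 9 7 5 6 6 3 3 3 3 3 2 2 1]
 [5 6 5 5 0 1 1 2 6 8 4 3 4 5 4 3 6 5 5 7 8 8 5 5 6 5 3 3 3 3 3 3 2 2 6]
 [5 5 3 1 2 1 2 3 7 5 5 3 3 4 3 3 3 5 5 5 8 6 6 6 3 3 3 3 3 3 4 3 5 6 7]]
from [0.6743 0.1957 0.3554] yaw 1.4942 deltas [-1.0151 -0.2718 -0.0071] turn 0
```

The jaw matches its closed position (0.0 ± 0.5 mm), and both barrels are in bays 2 and 3 against the stop. The robot is clear, so I hand in.

```bash
python3 -c "
from bench import finish_job
print(finish_job())"
```

```text
the job is handed in; nothing more can be done
None
```

I opened the jaw fully, laid the two barrels that were in the tray into bays 2 and 3, ratcheted the jaw shut on them and handed the job in at about 63 s; the hand-in gave no verdict. The first grasp missed and pressed down on a barrel with about 19 N, but the barrel did not move.

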